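Sort the bundle pegs and bring the peg carriage to its notch

ROBOT

A 7-joint arm with a two-finger parallel gripper is mounted at the origin on the work surface. World frame = base frame: x ahead of the robot, y to its left, z up, the work surface at z = 0. Lengths are in m, angles in rad, forces in N, time in s.
With the tool pointing down it reaches from about 0.375 to 0.925 m from the base axis. Payload 3.1 kg.
Tool frame: the origin (TCP) lies midway between the tips of the shut fingers; the grasp point (between the pads) lies 19 mm behind it; y points along the fingers, x is the direction in which the jaws open and shut, and the axes are right-handed (so a half turn about y gives the same grasp; the last joint's range is limited). The gripper opens to 85 mm and grips with 20 to 120 N. Pads are 22 mm wide; open, the fingers measure 114 mm over their backs; the gripper's body (76 mm by 85 mm) begins 54 mm behind the grasp point. The pads swing forward as they close: fully open they stand 13 mm farther back than shut.
Start: joints at [-1.429, 0.383, 0.044, 1.598, -0.018, 1.161, -0.05], TCP at [0.154, 0.631, 0.231] pointing down, gripper open.
Joint ranges: [-2.61, 2.61], [-0.41, 2.15], [-1.48, 1.57], [0, 2.5], [-1.57, 4.71], [0.05, 1.97], [-2.85, 2.85]. Speed limits (rad/s): [2.79, 2.79, 3.14, 3.14, 3.14, 3.14, 3.14].

INTERFACE

Orientations are given as a unit quaternion [x, y, z, w].
In Python, from station import sensors, capture, calibration, ticket gives the robot as it stands.
- The arm moves only by the tool apply_moves, never from a script. Its argument "rows" is one flat list of numbers, 7 for each row, row after row: the turn, a rotation vector about the tool's x, y, z in degrees, then the shift along the tool's x, y, z in mm, then the finger opening in mm, from 0 to 85.4. A call has exactly 8 rows; each row shifts and turns the commanded pose from where the row before left it, along the tool's axes as they then stand; what a row does not reach is not made up. A row lasts 1/10 s, in which the tool goes at most 50 mm and 8.59 degrees, less where a joint would pass 70% of its speed; a pose out of reach is approached as far as the arm can. A call is refused whole if a number of a shift passes 50 or a number of a turn 8.59, either way. A call with a gripper value outside its range is refused whole. The fingers move at their own pace and stop on an object; "force" is the grip in N (left out, the last holds). Time passes only in rows, so rows that do not move let the fingers close, or fill a call up. It gives the time, the measured TCP pose, the force and the opening at its end, in the units of the state.
- sensors.observe(): the state, without advancing time (a new reading comes with each control period).
- capture(name): name is "side" or "top" or "wrist"; returns the picture (420x560x3 uint8, blue, green, red); there is no depth.
- calibration(name): a dict with "fx", "fy", "cx", "cy" (pixels), "xyz" and "rotation" of the camera in the world; the wrist camera has in their place "hand_eye" (4x4, takes a point from camera to tool coordinates, whose origin is the TCP and whose axes are the tool frame's). Camera axes: x right, y down, z forward; pixel columns grow to the right and rows downward; lengths in m; the calibration is good to about 2 mm. The wrist camera is an equidistant fisheye: a pixel r from the principal point sees the ray r / f radians off the axis. A picture is of the moment at which its call begins: read the wrist's pose just before it. calibration takes no time and is no camera call.
- ticket.finish_job(): hands the job in, once; it reports no verdict.
The state is a dict: "t": time; "joint_pos": joint angles; "dq": joint speeds; "tau": joint torques, N m; "position": TCP position; "tcp_rot": TCP orientation; "wrist_force": force on the tool from outside, world axes, zero at the start; "ft_torque": the same for the moment, N m; "gripper_width": finger opening in m.
Only numpy, scipy, OpenCV 4.12 (cv2) and the standard library are available. Lean on these libraries where they do the work, as an engineer would, in place of code of your own. Each camera call takes 0.05 s, during which the arm holds its last target.

TASK

Sort the three loose bundle pegs into the sliding peg carriage: both yellow pegs in the yellow bin, the blue peg in the blue bin. Then take the carriage by its red grip and slide it along the rail until its spring ball clicks into the notch at the green block (white marks in line), without running on past it, and finish while still gripping it there, with the pegs in their bins. Leave the whetstone, the tin and the spool where they are.

Things in the scene. Friction and masses are not known exactly. Their poses are not given: they have to be found in the camera images.
- rail: fixed slide base: dark wooden plate 190 mm (own x) by 420 mm (own y) by 10 mm with two steel rods along y. Origin: on the table, midway between the rods and their ends. Own x points away from the robot, own y along the rail to the robot's left, turned up to 12 degrees either way. The plate spans own x -80 to 110 mm
- carriage (a joint): travel in m of the wooden carriage (170 mm long, 0.5 kg) along the rail's own y: 0 at the right-hand stop, 0.22 at the left; starts at 0 to 0.03; the notch lies at 0.13 to 0.19. Its middle is at rail y = travel - 0.11. Slides at under 1 N. 7 mm before and after the notch centre its spring ball must be pushed over a bump (about 7 to 14 N), then drops in; let loose there, it centres itself
- grip: red upright grip on the robot's side of the carriage: a block 22 mm (own x) by 16 mm (own y, along the rail) by 52 mm high. Origin: underside centre, 39 mm above the table, at rail x = -80 mm, at the carriage's middle. Pinch it across y; the space beside it along the rail is free. The bins' wall begins 16 mm beyond its far face and is 36 mm lower than its top
- pointer (a point): white mark on top of the dark ball housing on the far side of the carriage, at the carriage's middle, 69 mm above the table, at rail x = 63 mm. Its y axis runs along the rail
- notch: fixed green block 50 mm long, white line across its top, two steel pins (the notch) on its carriage side, on the far edge of the rail plate; its place along the rail varies. Origin: notch centre, 10 mm above the table; block top at 56 mm. Own axes as the rail's. The carriage is in the notch when pointer has the same y as this origin along the rail
- bin_yellow (a point): yellow bin, on the sliding carriage: centre of its inner floor, 39 mm above the table. Inside it measures 100 mm (x) by 78 mm (y), walls 3 mm thick and 16 mm high, so its rim is 55 mm above the table. x, y, z axes as the rail's. At rail x = 0, 42 mm to the right (-y) of the carriage's middle
- bin_blue (a point): blue bin, on the sliding carriage: centre of its inner floor, 39 mm above the table. Inside it measures 100 mm (x) by 78 mm (y), walls 3 mm thick and 16 mm high, so its rim is 55 mm above the table. x, y, z axes as the rail's. At rail x = 0, 42 mm to the left (+y) of the carriage's middle
- peg_yellow1: yellow spring clothes-peg clip lying on its side: 80 mm long (own x), 14 mm high (own z), about 18 mm wide at the middle (own y; 16 mm at one end, 21 mm at the other); rigid, 18 to 35 g. Origin: underside centre. Starts on the table to the right of the slide, turned up to 35 degrees either way from pointing straight ahead
- peg_yellow2: another yellow spring clothes-peg clip lying on its side: 80 mm long (own x), 14 mm high (own z), about 18 mm wide at the middle (own y; 16 mm at one end, 21 mm at the other); rigid, 18 to 35 g. Origin: underside centre. Starts on the table to the right of the slide, turned up to 35 degrees either way from pointing straight ahead
- peg_blue: blue spring clothes-peg clip lying on its side: 80 mm long (own x), 14 mm high (own z), about 18 mm wide at the middle (own y; 16 mm at one end, 21 mm at the other); rigid, 18 to 35 g. Origin: underside centre. Starts on the table to the right of the slide, turned up to 35 degrees either way from pointing straight ahead
- whetstone: bystander: grey stone block 45 x 90 x 22 mm, loose on the table on the robot's side of the slide. Origin: underside centre
- tin: bystander: metal tin 64 mm across, 65 mm high, loose, standing to the right beyond the pegs. Origin: underside centre
- spool: bystander: dark wooden spool 48 mm across, 48 mm high, loose, standing near the robot between pegs and slide. Origin: underside centre
There are look-alikes about, which are no part of the job. What is shaped like the peg_yellow2 but black or pink is not meant.

How it is judged:
By the outcome, as a careful person would: the job done as asked, in the order asked, and still so for the second after the job is handed in, while the arm keeps its last pose, push and grip.
It also fails if it takes over 72 s, if anything falls off the work surface, if the arm or the gripper's body presses on something with over 40 N, if the wrist force passes 120 N, or if a joint passes its speed limit or range.

## Working session

There is one attempt and no reset: what is moved stays moved. The work goes in short steps, Python scripts to look and compute and a tool call to move; the robot and the scene stay as the last step left them, time stands still between calls to the robot, and variables do not carry over. Pictures are saved under pics/ and viewed, and the job is handed in when it is done.

Besides the shell and the picture viewer there is one more tool, called after ">>>" as name(argument=value, ...) on one line, values as JSON. apply_moves: Moves the arm, as the interface text tells. Its arguments: {"type":"object","properties":{"rows":{"type":"array"},"force":{"type":"number"}},"required":["rows"]}

```bash
ls; mkdir -p pics
python3 - <<'E'
from station import sensors,capture,calibration
import cv2,json
s=sensors.observe();print(s)
for n in("side","top","wrist"):
    print(n,calibration(n))
for n in("side","top"):
    cv2.imwrite(f"pics/{n}0.png",capture(n))
E
```

```text
pics
{'t': 0.0, 'joint_pos': array([-1.4288044 ,  0.38384648,  0.04384111,  1.59958023, -0.01789105,
        1.16117881, -0.04993184]), 'dq': array([ 0.00061382,  0.00074274,  0.00108611,  0.00100803, -0.00019734,
        0.00084327, -0.0010093 ]), 'tau': array([-5.74937330e-04, -4.33465648e+01,  1.02415234e+00, -2.49509919e+01,
        1.06679005e-02,  1.11715804e-02,  8.57935429e-07]), 'position': array([0.15416488, 0.63048669, 0.22987695]), 'tcp_rot': array([ 0.55681815,  0.43592388, -0.43731243, -0.55559136]), 'wrist_force': array([-0.56039298,  0.36774006, -0.33709018]), 'ft_torque': array([-0.01151402,  0.01414794,  0.03012833]), 'gripper_width': 0.08543136858369224}
side {'fx': 489.04216100264694, 'fy': 489.04216100264694, 'cx': 279.9340434853414, 'cy': 213.60548036143192, 'xyz': array([ 0.1136746 , -0.6175182 ,  0.80385802]), 'rotation': array([ 0.89352163, -0.28148313,  0.10400796, -0.33401899])}
top {'fx': 443.4118565655074, 'fy': 443.4118565655074, 'cx': 283.89265053812784, 'cy': 204.66717332828782, 'xyz': array([ 0.37425073, -0.10999653,  1.1333284 ]), 'rotation': array([ 0.71249517, -0.69934887,  0.04033   , -0.04043855])}
wrist {'fx': 325.19226210127806, 'fy': 325.19226210127806, 'cx': 278.40501298193846, 'cy': 203.16283938614671, 'hand_eye': array([[ 9.99999881e-01,  2.90562482e-04,  3.92466419e-04,
        -3.20122056e-04],
       [-2.78056428e-04, -3.21872641e-01,  9.46782935e-01,
        -1.42428573e-01],
       [ 4.01423802e-04, -9.46782931e-01, -3.21872521e-01,
         8.30349498e-02],
       [ 0.00000000e+00,  0.00000000e+00,  0.00000000e+00,
         1.00000000e+00]])}
```

View pics/top0.png

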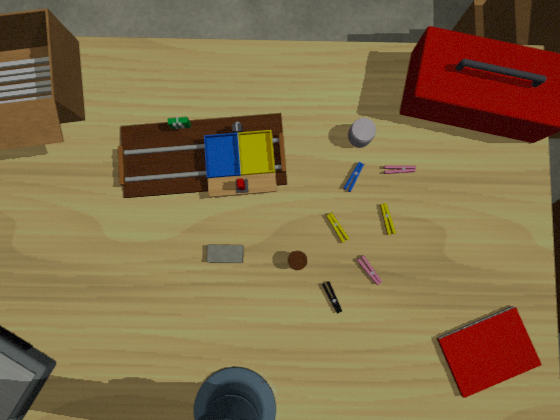

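View pics/side0.png

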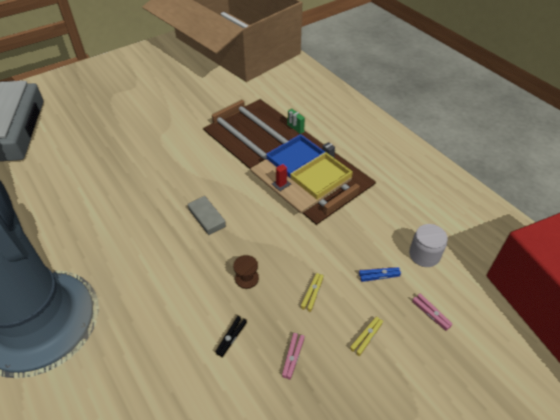

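```bash
cat > h.py <<'E'
import numpy as np,cv2
from scipy.spatial.transform import Rotation as R
from station import sensors,capture,calibration
def ray(n,u,v,state=None):
    c=calibration(n)
    d=np.array([(u-c['cx'])/c['fx'],(v-c['cy'])/c['fy'],1.])
    if n=='wrist':
        xy=d[:2];r=np.linalg.norm(xy)
        d=np.r_[np.sin(r)*xy/max(r,1e-9),np.cos(r)]
        H=c['hand_eye'];Rt=R.from_quat(state['tcp_rot']).as_matrix()
        return Rt@H[:3,3]+state['position'],Rt@H[:3,:3]@d
    return np.array(c['xyz']),R.from_quat(c['rotation']).as_matrix()@d
def onz(n,u,v,z,state=None):
    o,d=ray(n,u,v,state);return (o+d*(z-o[2])/d[2])
def proj(n,p,state=None):
    c=calibration(n)
    if n=='wrist':
        Rt=R.from_quat(state['tcp_rot']).as_matrix();H=c['hand_eye']
        q=Rt.T@(np.array(p)-state['position']);q=H[:3,:3].T@(q-H[:3,3])
        t=np.arctan2(np.hypot(q[0],q[1]),q[2]);k=t/max(np.hypot(q[0],q[1]),1e-9)
        return np.array([c['cx']+c['fx']*q[0]*k,c['cy']+c['fy']*q[1]*k])
    q=R.from_quat(c['rotation']).as_matrix().T@(np.array(p)-c['xyz'])
    return np.array([c['cx']+c['fx']*q[0]/q[2],c['cy']+c['fy']*q[1]/q[2]])
HS={'yellow':((22,120,60),(36,255,255)),'blue':((105,150,50),(125,255,255)),'green':((50,120,40),(85,255,255)),'red':((0,180,90),(6,255,255)),'red2':((174,180,90),(180,255,255))}
def mask(im,c):
    h=cv2.cvtColor(im,cv2.COLOR_BGR2HSV);return cv2.inRange(h,*HS[c])
def blobs(im,c,amin=25):
    m=mask(im,c)
    if c=='red': m|=mask(im,'red2')
    m=cv2.morphologyEx(m,cv2.MORPH_CLOSE,np.ones((5,5)))
    cs,_=cv2.findContours(m,cv2.RETR_EXTERNAL,cv2.CHAIN_APPROX_NONE)
    return [x for x in cs if cv2.contourArea(x)>amin]
E
python3 - <<'E'
from h import *
for n in('top','side'):
    im=cv2.imread(f'pics/{n}0.png')
    for c in('yellow','blue','green','red'):
        for b in blobs(im,c):
            (u,v),wh,a=cv2.minAreaRect(b)
            P=np.array([onz(n,x,y,.010)[:2] for x,y in b[:,0]])
            (x,y),w,an=cv2.minAreaRect((P*1000).astype(np.float32))
            print(n,c,int(cv2.contourArea(b)),np.round([u,v],1),'xy',np.round([x,y],1),np.round(w,1),round(an,1))
im=cv2.imread('pics/top0.png')
cv2.imwrite('pics/t0c.png',cv2.resize(im[100:210,100:300],None,fx=4,fy=4,interpolation=cv2.INTER_CUBIC))
cv2.imwrite('pics/t0p.png',cv2.resize(im[110:320,280:420],None,fx=3.,fy=2.8,interpolation=cv2.INTER_CUBIC))
E
```

```text
top yellow 5469 [114.4 398.7] xy [ 21.9 293.4] [406.5  98.4] 89.7
top yellow 43 [450.4 379.6] xy [  81.2 -522.9] [74.3 11.8] 22.3
top yellow 49 [327.  294.6] xy [ 279.9 -220.2] [75.4 22.1] 33.7
top yellow 134 [280.1 259.4] xy [ 364.5 -101.8] [42.3 31.4] 13.8
top yellow 306 [335.  227.2] xy [ 448.3 -239.1] [87.5 32.2] 35.0
top yellow 335 [385.2 219.1] xy [ 471.3 -366.7] [82.6 33.1] 18.0
top yellow 25 [203.2 194.9] xy [524.5  98. ] [14.  19.8] 10.6
top yellow 42 [114.5 168. ] xy [590.1 329. ] [57.5 12.9] 3.6
top yellow 124 [ 11.8 153.5] xy [623.2 596. ] [24. 62.] 6.0
top yellow 102 [ 36.  149.5] xy [634.8 535.2] [23.8 46.7] 1.1
top yellow 1414 [256.3 152. ] xy [639.3 -34.8] [114.4  88.9] 6.0
top yellow 209 [466.9 133.5] xy [ 698.3 -580.5] [149.6  22.7] 78.9
top yellow 190 [338.5 137.6] xy [ 681.5 -246.8] [66.8 47.7] 17.3
top yellow 25 [428.5 125.5] xy [ 717.7 -481.4] [13.4 23.5] 1.1
top yellow 2327 [389.7  88.2] xy [ 817.6 -379.2] [152.6 198.7] 87.4
top blue 153 [353.2 176.1] xy [ 580.5 -285.4] [17.1 77.3] 64.0
top blue 1363 [221.3 154.7] xy [630.3  55.2] [113.7  86.6] 5.9
top green 175 [179. 122.] xy [714.8 168.7] [26.8 57.9] 1.1
top red 5167 [489.5 351.8] xy [ 149.  -620.4] [149.2 209.3] 22.8
top red 40 [240.  182.5] xy [558.3   5. ] [18.3 15.4] 1.7
top red 10022 [493.4  75.9] xy [ 857.2 -652.6] [384.2 201. ] 78.5
side yellow 402 [365.8 334.8] xy [ 469.5 -371.3] [82.4 21.2] 17.6
side yellow 331 [311.5 291.6] xy [ 444.7 -245.2] [83.9 21.3] 35.3
side yellow 1501 [321.7 174.8] xy [654.2  -9.5] [124.8  96. ] 5.9Traceback (most recent call last):
  File "<stdin>", line 7, in <module>
  File "h.py", line 14, in onz
    o,d=ray(n,u,v,state);return (o+d*(z-o[2])/d[2])
        ~~~^^^^^^^^^^^^^
  File "h.py", line 5, in ray
    c=calibration(n)
ValueError: time passes only in moves, steps and waits
```

```bash
python3 - <<'E'
from station import calibration
import pickle
pickle.dump({n:calibration(n) for n in('side','top','wrist')},open('cal.pkl','wb'))
E
sed -i 's/^from station.*/from station import sensors,capture\nimport pickle\nCAL=pickle.load(open("\.\/cal.pkl","rb"))\ncalibration=lambda n:CAL[n]/' h.py
python3 - <<'E'
from h import *
for n in('side',):
    im=cv2.imread(f'pics/{n}0.png')
    for c in('blue','green','red'):
        for b in blobs(im,c,60):
            (u,v),wh,a=cv2.minAreaRect(b)
            P=np.array([onz(n,x,y,.010)[:2] for x,y in b[:,0]])
            (x,y),w,an=cv2.minAreaRect((P*1000).astype(np.float32))
            print(n,c,int(cv2.contourArea(b)),np.round([u,v],1),'xy',np.round([x,y],1),np.round(w,1),round(an,1))
im=cv2.imread('pics/top0.png')
cv2.imwrite('pics/t0c.png',cv2.resize(im[100:210,100:300],None,fx=4,fy=4,interpolation=cv2.INTER_CUBIC))
cv2.imwrite('pics/t0p.png',cv2.resize(im[110:320,280:420],None,fx=2.8,fy=2.8,interpolation=cv2.INTER_CUBIC))
im=cv2.imread('pics/side0.png')
cv2.imwrite('pics/s0c.png',cv2.resize(im[90:225,195:385],None,fx=4,fy=4,interpolation=cv2.INTER_CUBIC))
E
```

```text
side blue 254 [379.6 273.5] xy [ 576.8 -288.9] [21.3 77.2] 62.5
side blue 1016 [294.5 152.7] xy [644.8  87.3] [119.4  84.4] 7.2
side green 90 [298.1 122.6] xy [722.  170.4] [54.5 47.2] 16.2
side red 1732 [535.  249.5] xy [ 891.  -411.9] [190.9  93.2] 34.6
side red 110 [282.  175.3] xy [577.7  41.7] [61.7 19.8] 60.6
```

View pics/t0c.png

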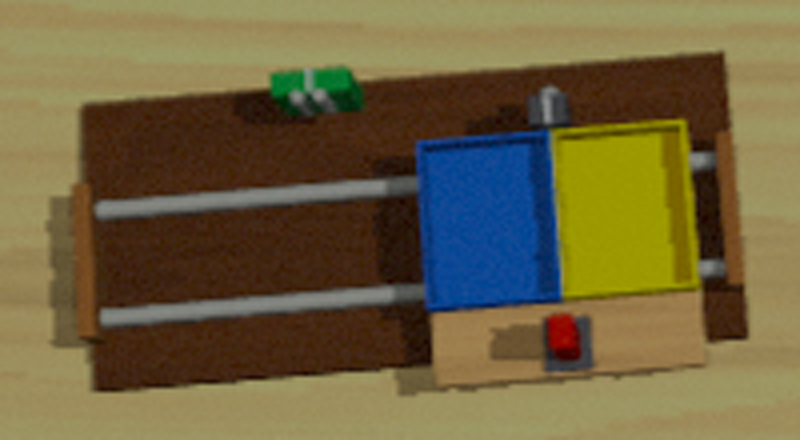

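View pics/t0p.png

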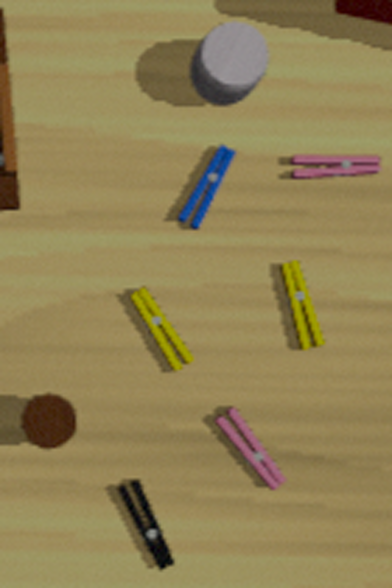

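View pics/s0c.png

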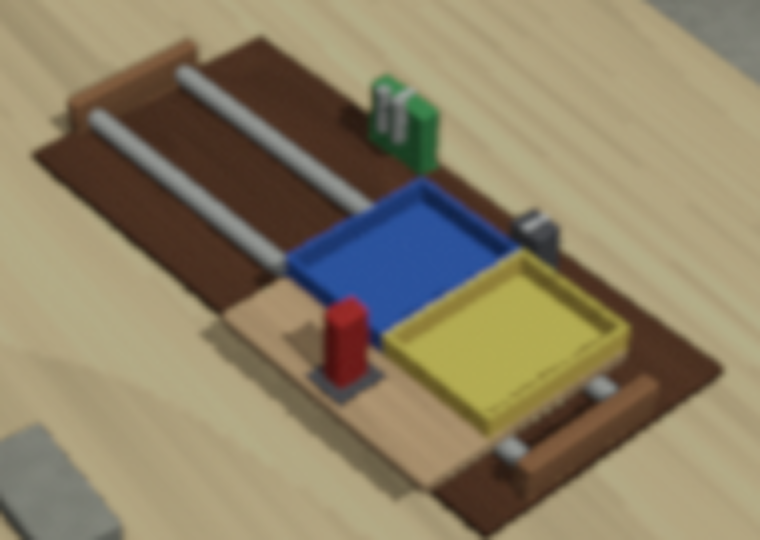

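```bash
cat >> h.py <<'E'
def tri(a,b):
    A=[];B=[]
    for n,u,v in(a,b):
        o,d=ray(n,u,v);d=d/np.linalg.norm(d);M=np.eye(3)-np.outer(d,d);A.append(M);B.append(M@o)
    return np.linalg.solve(sum(A),sum(B))
def pegs(n,im,c,z=.008,amin=60,s=None):
    out=[]
    for b in blobs(im,c,amin):
        P=np.array([onz(n,x,y,z,s)[:2] for x,y in b[:,0]])*1000
        (x,y),w,an=cv2.minAreaRect(P.astype(np.float32))
        L,W=max(w),min(w); a=an if w[0]>=w[1] else an+90
        a=(a+90)%180-90
        if 60<L<100: out.append((c,round(float(x),1),round(float(y),1),round(L,1),round(W,1),round(float(a),1)))
    return out
E
python3 - <<'E'
from h import *
t=lambda x,y:(x/4+100-.4,y/4+100-.4)
s=lambda x,y:(x/4+195-.4,y/4+90-.4)
for n,a in dict(FL=(82,105),FR=(723,53),NR=(746,338),NL=(95,390)).items(): print(n,onz('top',*t(*a),.01))
for n,a in dict(FL=(262,37),FR=(722,370),NR=(485,537),NL=(35,155)).items(): print('side',n,onz('side',*s(*a),.01))
print('binT',[np.round(onz('top',*t(*a),.055)[:2],4) for a in((417,141),(688,120),(697,290),(427,308))])
print('binS',[np.round(onz('side',*s(*a),.055)[:2],4) for a in((422,180),(630,330),(490,430),(288,262))])
print('grip top',onz('top',*t(561,334),.091), onz('side',*s(347,308),.091))
print('pointer',onz('top',*t(548,102),.069), onz('side',*s(537,220),.069))
print('notch line top',onz('top',*t(309,78),.056), onz('side',*s(405,92),.056))
for n in('top','side'):
    im=cv2.imread(f'pics/{n}0.png')
    for c in('yellow','blue'): print(n,pegs(n,im,c))
st=sensors.observe();print(st['t'],R.from_quat(st['tcp_rot']).as_matrix().round(3))
E
```

```text
FL [0.70163815 0.32136187 0.01      ]
FR [ 0.74437994 -0.09488782  0.01      ]
NR [ 0.55635649 -0.11329505  0.01      ]
NL [0.51498053 0.30172009 0.01      ]
side FL [0.69769838 0.3154167  0.01      ]
side FR [ 0.73835527 -0.09810612  0.01      ]
side NR [ 0.55238781 -0.11861642  0.01      ]
side NL [0.51157272 0.29430481 0.01      ]
binT [array([0.6694, 0.094 ]), array([ 0.686 , -0.0745]), array([ 0.5785, -0.0824]), array([0.5641, 0.0838])]
binS [array([0.6646, 0.0912]), array([ 0.6825, -0.0758]), array([ 0.5741, -0.0908]), array([0.5601, 0.0773])]
grip top [ 0.54357308 -0.00299446  0.091     ] [ 0.5440807  -0.00362145  0.091     ]
pointer [0.69175426 0.01160733 0.069     ] [0.6868474  0.01246879 0.069     ]
notch line top [0.70823    0.16292521 0.056     ] [0.70496088 0.16354178 0.056     ]
top [('yellow', 448.4, -239.3, 87.7, 32.2, 35.0), ('yellow', 471.5, -367.1, 82.7, 33.2, 18.0), ('yellow', 623.6, 597.3, 62.1, 24.0, -84.0), ('yellow', 682.0, -247.0, 67.0, 47.8, 17.3)]
top [('blue', 580.9, -285.7, 77.4, 17.2, -26.0)]
side [('yellow', 470.4, -370.7, 82.6, 21.2, 17.6), ('yellow', 445.5, -244.3, 84.1, 21.3, 35.3)]
side [('blue', 578.0, -288.1, 77.4, 21.4, -27.5)]
0.1 [[ 0.237 -0.    -0.971]
 [ 0.971 -0.002  0.237]
 [-0.002 -1.    -0.   ]]
```

```bash
cat > plan.py <<'E'
import sys;from h import *
def plan(wps,g):
    """wps: list of (x,y,z mm, phi deg, nrows)"""
    st=sensors.observe();M=R.from_quat(st['tcp_rot']).as_matrix()
    p=st['position']*1000;phi=np.degrees(np.arctan2(M[1,0],M[0,0]));out=[]
    for x,y,z,f,n in wps:
        t=np.array([x,y,z]);d=(t-p)/n;df=((f-phi+180)%360-180)
        if f>900: df=0
        for k in range(n):
            a=np.radians(phi);ex=np.array([np.cos(a),np.sin(a),0]);ez=np.array([-np.sin(a)*1,np.cos(a),0]);
            # tool z = x cross y(down): 
            ez=np.cross(ex,[0,0,-1.])
            out.append([0,round(-df/n,1),0,round(d@ex),round(-d[2]),round(d@ez),g]);phi+=df/n
        p=t
    print('from',np.round(st['position']*1000,1),'t',st['t'])
    for i in range(0,len(out),8): print(','.join('%g'%v for r in out[i:i+8] for v in r))
if __name__=='__main__':
    plan(eval(sys.argv[1]),float(sys.argv[2]))
E
python3 plan.py "[(450,230,220,10,12),(446,-243,140,-55,12)]" 50
```

```text
from [154.2 630.5 230. ] t 0.1
0,5.5,0,-27,1,-32,50,0,5.5,0,-23,1,-34,50,0,5.5,0,-20,1,-36,50,0,5.5,0,-16,1,-38,50,0,5.5,0,-13,1,-40,50,0,5.5,0,-9,1,-41,50,0,5.5,0,-5,1,-41,50,0,5.5,0,-1,1,-41,50
0,5.5,0,3,1,-41,50,0,5.5,0,7,1,-41,50,0,5.5,0,11,1,-40,50,0,5.5,0,15,1,-39,50,0,5.4,0,-7,7,-39,50,0,5.4,0,-3,7,-39,50,0,5.4,0,0,7,-39,50,0,5.4,0,4,7,-39,50
0,5.4,0,8,7,-39,50,0,5.4,0,11,7,-38,50,0,5.4,0,15,7,-37,50,0,5.4,0,18,7,-35,50,0,5.4,0,21,7,-33,50,0,5.4,0,24,7,-31,50,0,5.4,0,27,7,-29,50,0,5.4,0,30,7,-26,50
```

>>> apply_moves(rows=[0,5.5,0,-27,1,-32,50,0,5.5,0,-23,1,-34,50,0,5.5,0,-20,1,-36,50,0,5.5,0,-16,1,-38,50,0,5.5,0,-13,1,-40,50,0,5.5,0,-9,1,-41,50,0,5.5,0,-5,1,-41,50,0,5.5,0,-1,1,-41,50], force=30)

```text
t: 0.9
position: [0.3517, 0.3625, 0.2228]
tcp_rot: [0.68, 0.195, -0.195, -0.68]
wrist_force: [0.3, 0.5, -0.8]
gripper_width: 0.0497
```

>>> apply_moves(rows=[0,5.5,0,3,1,-41,50,0,5.5,0,7,1,-41,50,0,5.5,0,11,1,-40,50,0,5.5,0,15,1,-39,50,0,5.4,0,-7,7,-39,50,0,5.4,0,-3,7,-39,50,0,5.4,0,0,7,-39,50,0,5.4,0,4,7,-39,50])

```text
t: 1.7
position: [0.4495, 0.0726, 0.1907]
tcp_rot: [0.704, -0.071, 0.071, -0.704]
wrist_force: [1.4, -0.7, -0.7]
gripper_width: 0.0501
```

>>> apply_moves(rows=[0,5.4,0,8,7,-39,50,0,5.4,0,11,7,-38,50,0,5.4,0,15,7,-37,50,0,5.4,0,18,7,-35,50,0,5.4,0,21,7,-33,50,0,5.4,0,24,7,-31,50,0,5.4,0,27,7,-29,50,0,5.4,0,30,7,-26,50])

```text
t: 2.5
position: [0.4479, -0.2431, 0.1347]
tcp_rot: [-0.628, 0.325, -0.325, 0.628]
wrist_force: [1.0, -0.9, 0.6]
gripper_width: 0.0497
```

```bash
cat > look.py <<'E'
import sys;from h import *
k=sys.argv[1]
s=sensors.observe();im=capture('wrist');cv2.imwrite(f'pics/w{k}.png',im)
M=R.from_quat(s['tcp_rot']).as_matrix()
print(s['t'],np.round(s['position']*1000,1),'phi',round(float(np.degrees(np.arctan2(M[1,0],M[0,0]))),1),'ydown',M[:,1].round(3),'w',s['gripper_width'],'F',np.round(s['wrist_force'],1))
z=float(sys.argv[2]) if len(sys.argv)>2 else .012
for c in('yellow','blue'): print(pegs('wrist',im,c,z=z,s=s))
E
python3 look.py 1
```

```text
2.5 [ 447.9 -243.1  134.7] phi -54.7 ydown [-0.     0.001 -1.   ] w 0.0496954231271023 F [ 1.  -0.9  0.6]
[('yellow', 471.2, -373.0, 82.4, 26.4, 16.5), ('yellow', 448.4, -247.3, 82.3, 22.2, 34.6)]
[]
```

View pics/w1.png

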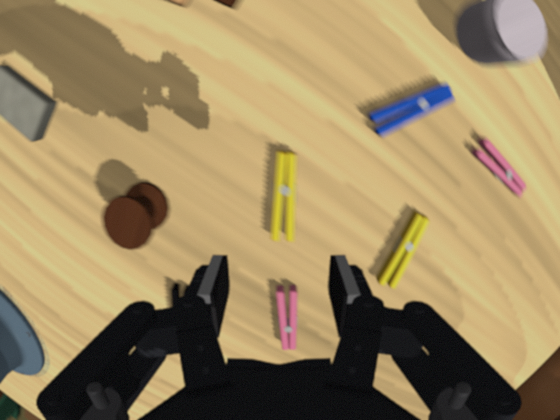

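>>> apply_moves(rows=[0,0.5,0,2,20,-2,50,0,0,0,0,30,0,50,0,0,0,0,30,0,50,0,0,0,0,30,0,50,0,0,0,0,15,0,50,0,0,0,0,5,0,50,0,0,0,0,0,0,50,0,0,0,0,0,0,50])

```text
t: 3.35
position: [0.4489, -0.2454, 0.0064]
tcp_rot: [-0.627, 0.326, -0.328, 0.627]
wrist_force: [0.4, -0.4, 0.5]
gripper_width: 0.0499
```

```bash
python3 look.py 2
```

```text
3.35 [ 448.9 -245.4    6.4] phi -55.0 ydown [ 0.002 -0.001 -1.   ] w 0.04993804123858731 F [ 0.4 -0.4  0.5]
[('yellow', 449.1, -245.2, 84.5, 19.9, 33.6)]
[('blue', 578.6, -287.0, 83.6, 22.2, -28.8)]
```

View pics/w2.png

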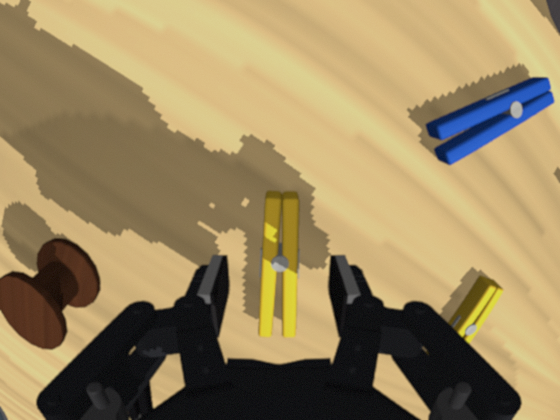

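>>> apply_moves(rows=[0,0,0,0,2,0,30,0,0,0,0,0,0,10,0,0,0,0,0,0,5,0,0,0,0,0,0,5,0,0,0,0,0,0,5,0,0,0,0,-10,0,5,0,0,0,0,-30,0,5,0,0,0,0,-40,0,5], force=30)

```text
t: 4.2
position: [0.4453, -0.2437, 0.0825]
tcp_rot: [0.628, -0.329, 0.325, -0.627]
wrist_force: [0.6, -0.2, 1.2]
gripper_width: 0.0173
```

```bash
python3 look.py 3 .08
python3 - <<'E'
import numpy as np
th=np.radians(5.8);o=np.array([622.4,3.0]);
ex=np.array([np.cos(th),np.sin(th)]);ey=np.array([-np.sin(th),np.cos(th)])
for n,a,b in(('y1',0,-42-11),('y2',0,-42+20),('bl',0,42)): print(n,o+a*ex+b*ey)
E
```

```text
4.2 [ 445.3 -243.7   82.5] phi -55.0 ydown [-0.006  0.002 -1.   ] w 0.017252661654713862 F [ 0.6 -0.2  1.2]
[('yellow', 440.0, -247.5, 91.2, 21.7, 32.9)]
[]
y1 [627.75598375 -49.72867757]
y2 [624.62323854 -18.88737559]
bl [618.15563552  44.78498977]
```

View pics/w3.png

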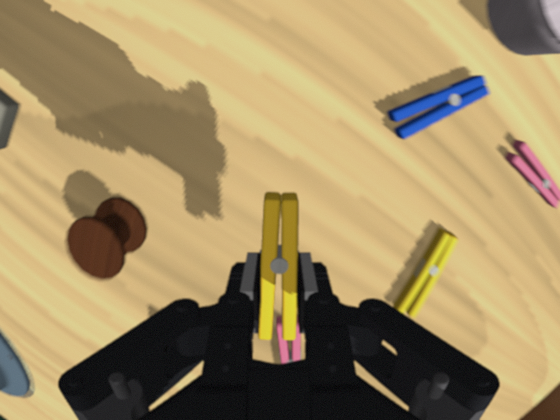

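```bash
python3 plan.py "[(628,-50,130,-84.2,8)]" 5
```

```text
from [ 450.1 -246.9   89. ] t 4.25
0,3.6,0,-7,-5,32,5,0,3.6,0,-10,-5,32,5,0,3.6,0,-12,-5,31,5,0,3.6,0,-13,-5,30,5,0,3.6,0,-15,-5,29,5,0,3.6,0,-17,-5,28,5,0,3.6,0,-19,-5,27,5,0,3.6,0,-21,-5,26,5
```

>>> apply_moves(rows=[0,3.6,0,-7,-5,32,5,0,3.6,0,-10,-5,32,5,0,3.6,0,-12,-5,31,5,0,3.6,0,-13,-5,30,5,0,3.6,0,-15,-5,29,5,0,3.6,0,-17,-5,28,5,0,3.6,0,-19,-5,27,5,0,3.6,0,-21,-5,26,5])

```text
t: 5.05
position: [0.6237, -0.0466, 0.1232]
tcp_rot: [0.526, -0.473, 0.473, -0.525]
wrist_force: [-0.1, -1.1, 0.1]
gripper_width: 0.0173
```

```bash
python3 look.py 4 .13;python3 look.py 4b .13
```

```text
5.05 [623.7 -46.6 123.2] phi -84.0 ydown [-0.001  0.    -1.   ] w 0.017262312348003905 F [-0.1 -1.1  0.1]
[]
[('blue', 651.7, 18.1, 69.1, 53.4, 5.5)]
5.1 [629.2 -38.9 123.9] phi -83.6 ydown [ 0.005  0.004 -1.   ] w 0.01708695066287862 F [ 4.3  4.8 -0.6]
[]
[('blue', 652.4, 19.7, 69.2, 53.8, 6.0)]
```

View pics/w4b.png

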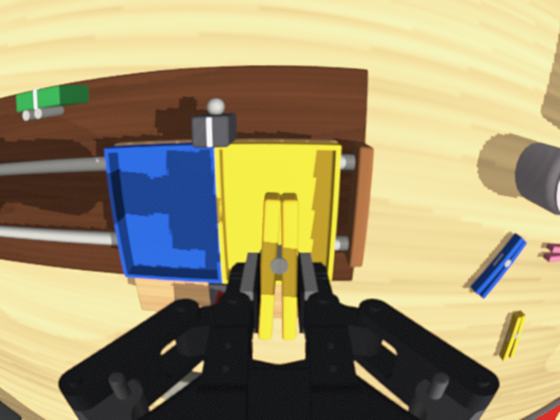

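```bash
cat > rim.py <<'E'
from h import *
def rail(n,im,s=None):pass
E
python3 - <<'E'
from h import *
s=sensors.observe();im=capture('wrist');cv2.imwrite('pics/w5.png',im)
print(s['t'],s['position'],s['wrist_force'])
cv2.imwrite('pics/w5c.png',cv2.resize(im[70:300,90:390],None,fx=2.6,fy=2.6,interpolation=cv2.INTER_CUBIC))
E
```

```text
5.15 [ 0.62749785 -0.0405712   0.12339861] [ 0.94407523  0.77571036 -0.69561584]
```

View pics/w5c.png

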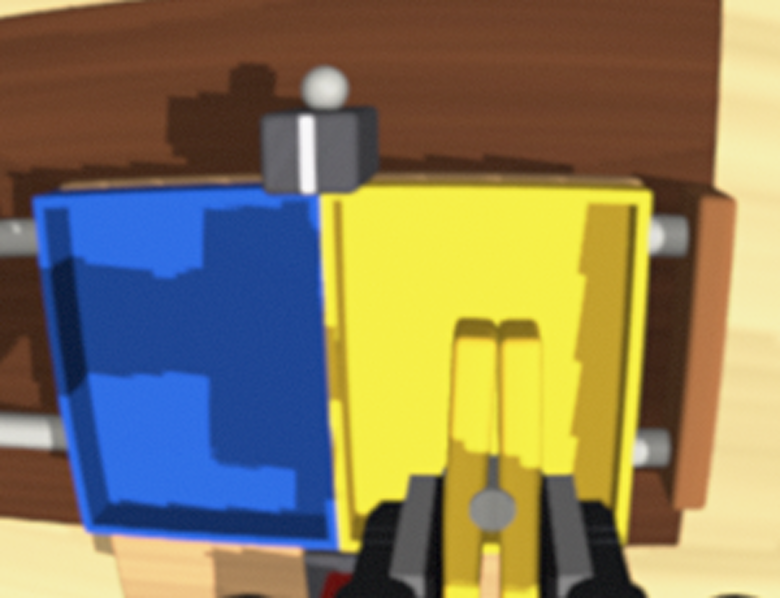

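Run:
```python
from h import *
import pickle
s=sensors.observe()
f=lambda x,y:(x/2.6+90-.3,y/2.6+70-.3)
for n,a,z in(('BFL',(35,198),.055),('DF',(320,192),.055),('YFR',(652,190),.055),('YNR',(628,545),.055),('DN',(347,550),.055),('BNL',(85,533),.055),('ptr',(307,152),.069)): print(n,np.round(onz('wrist',*f(*a),z,s)*1000,1))
```

```text
BFL [665.4  88.   55. ]
DF [672.9   5.5  55. ]
YFR [683. -78.  55.]
YNR [580.2 -89.5  55. ]
DN [568.8  -7.3  55. ]
BNL [560.1  78.2  55. ]
ptr [684.5   6.7  69. ]
```

>>> apply_moves(rows=[0,0,0,12,0,0,5,0,0,0,0,15,0,5,0,0,0,0,25,0,5,0,0,0,0,20,0,5,0,0,0,0,12,0,5,0,0,0,0,4,0,5,0,0,0,0,0,0,5,0,0,0,0,0,0,5])

```text
t: 6.0
position: [0.6227, -0.0637, 0.0487]
tcp_rot: [0.527, -0.474, 0.473, -0.524]
wrist_force: [-7.3, -0.6, 12.8]
gripper_width: 0.0173
```

```bash
python3 look.py 6 .05
```

```text
6.0 [622.7 -63.7  48.7] phi -84.1 ydown [-0.004 -0.002 -1.   ] w 0.017274908160559672 F [-7.3 -0.6 12.8]
[('yellow', 525.4, -299.5, 77.1, 26.5, 17.6)]
[('blue', 609.7, -234.3, 62.2, 26.0, -27.4)]
```

View pics/w6.png

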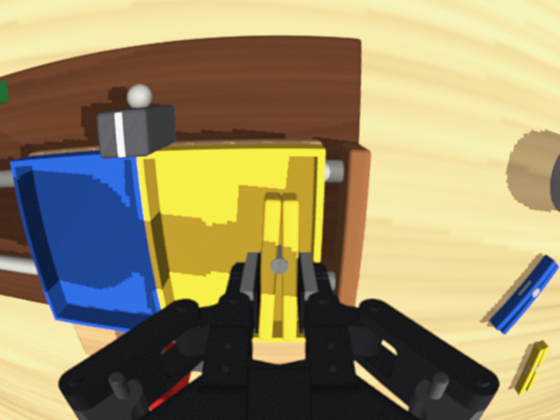

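Run:
```python
from h import *
s=sensors.observe();print(s['t'],s['position'],s['wrist_force'])
im=cv2.imread('pics/w6.png')
f=lambda x,y,z:np.round(onz('wrist',x,y,z,s)*1000,1)
print('ptr',f(119,131,.069),'DF',f(140,152,.055),'YFR',f(324,143,.055),'BFL',f(13,162,.055),'BNL',f(56,318,.055))
print('peg far',f(281,195,.059),'near',f(281,338,.059),'tcp px',proj('wrist',s['position'],s))
cv2.imwrite('pics/w6c.png',cv2.resize(im[120:360,200:400],None,fx=3,fy=2.5,interpolation=cv2.INTER_CUBIC))
```

```text
6.05 [ 0.62270881 -0.06364385  0.04869836] [-6.83443009 -1.28393046 12.53510464]
ptr [688.1   8.3  69. ] DF [677.    4.7  55. ] YFR [688.  -75.9  55. ] BFL [668.   87.5  55. ] BNL [565.   77.2  55. ]
peg far [664.4 -60.1  59. ] near [584.8 -68.8  59. ] tcp px [278.89591848 268.23847235]
```

View pics/w6c.png

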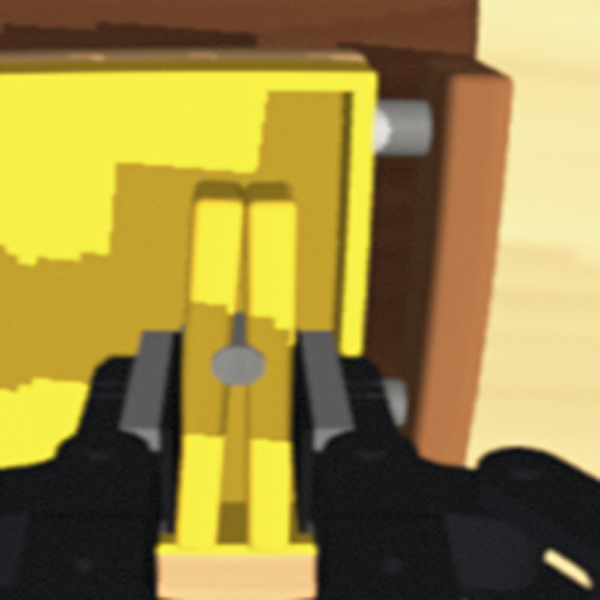

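>>> apply_moves(rows=[0,0,0,0,-12,0,5,0,0,0,-4,-8,2,5,0,0,0,-6,0,4,5,0,0,0,0,0,0,5,0,0,0,0,0,0,5,0,0,0,0,0,0,5,0,0,0,0,0,0,5,0,0,0,0,0,0,5])

```text
t: 6.85
position: [0.6295, -0.0495, 0.067]
tcp_rot: [0.526, -0.473, 0.472, -0.526]
wrist_force: [-0.0, 0.4, -0.5]
gripper_width: 0.0171
```

```bash
python3 look.py 7 .07
```

```text
6.85 [629.5 -49.5  67. ] phi -83.9 ydown [-0.001 -0.    -1.   ] w 0.01708195227278585 F [-0.   0.4 -0.5]
[('yellow', 545.5, -270.2, 69.0, 23.3, 17.5)]
[('blue', 629.9, 35.3, 97.3, 75.0, 5.9)]
```

View pics/w7.png

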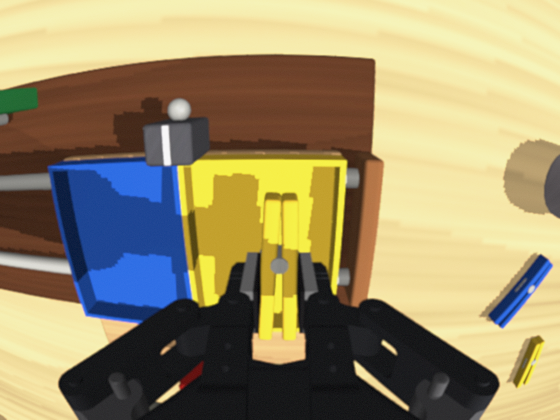

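Run:
```python
from h import *
s=sensors.observe();print(s['t'],s['position'],s['wrist_force'])
f=lambda x,y,z:np.round(onz('wrist',x,y,z,s)*1000,1)
print('ptr',f(166,145,.069),'DF',f(179,162,.055),'YFR',f(347,160,.055),'BFL',f(50,168,.055),'BNL',f(88,314,.055))
print('peg far',f(281,195,.078),'near',f(281,338,.078))
```

```text
6.9 [ 0.62964076 -0.04951286  0.06708474] [ 0.16211147 -0.30695353 -0.37093071]
ptr [686.8   8.   69. ] DF [676.2   5.6  55. ] YFR [685.8 -77.   55. ] BFL [667.2  88.4  55. ] BNL [565.4  76.1  55. ]
peg far [671.5 -45.8  78. ] near [592.4 -54.7  78. ]
```

>>> apply_moves(rows=[0,0,0,2,5,-2,5,0,0,0,0,10,0,5,0,0,0,0,6,0,5,0,0,0,0,1,0,5,0,0,0,0,0,0,5,0,0,0,0,0,0,5,0,0,0,0,0,0,5,0,0,0,0,0,0,5])

```text
t: 7.7
position: [0.6284, -0.0514, 0.0456]
tcp_rot: [-0.526, 0.472, -0.473, 0.526]
wrist_force: [-0.2, -0.2, -1.2]
gripper_width: 0.0175
```

Free of contact; release narrowly and lift.

>>> apply_moves(rows=[0,0,0,0,1,0,20,0,0,0,0,0,0,25,0,0,0,0,0,0,25,0,0,0,0,0,0,25,0,0,0,0,-10,0,25,0,0,0,0,-20,0,25,0,0,0,0,-25,0,30,0,0,0,0,-20,0,40])

```text
t: 8.5
position: [0.6291, -0.052, 0.1225]
tcp_rot: [-0.525, 0.472, -0.473, 0.527]
wrist_force: [0.9, 0.7, 0.5]
gripper_width: 0.0391
```

```bash
python3 look.py 8 .05; python3 plan.py "[(530,-240,140,-80,6),(471,-372,100,-73,5),(471,-372,98,-73,5)]" 50
```

```text
8.5 [629.1 -52.  122.5] phi -83.9 ydown [ 0.003 -0.    -1.   ] w 0.039110558895022726 F [0.9 0.7 0.5]
[('yellow', 509.4, -320.4, 78.8, 24.9, 17.3)]
[('blue', 601.2, -248.3, 65.6, 23.6, -26.2)]
from [631.6 -52.6 126.1] t 8.55
0,-0.6,0,29,-2,-20,50,0,-0.6,0,29,-2,-20,50,0,-0.6,0,29,-2,-21,50,0,-0.6,0,29,-2,-21,50,0,-0.6,0,28,-2,-21,50,0,-0.6,0,28,-2,-22,50,0,-1.4,0,24,8,-16,50,0,-1.4,0,24,8,-17,50
0,-1.4,0,23,8,-17,50,0,-1.4,0,23,8,-18,50,0,-1.4,0,22,8,-18,50,0,-0,0,0,0,0,50,0,-0,0,0,0,0,50,0,-0,0,0,0,0,50,0,-0,0,0,0,0,50,0,-0,0,0,0,0,50
```

View pics/w8.png

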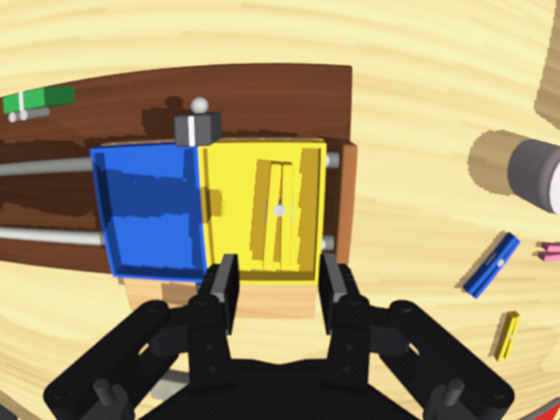

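>>> apply_moves(rows=[0,-0.6,0,29,-2,-20,50,0,-0.6,0,29,-2,-20,50,0,-0.6,0,29,-2,-21,50,0,-0.6,0,29,-2,-21,50,0,-0.6,0,28,-2,-21,50,0,-0.6,0,28,-2,-22,50,0,-1.4,0,24,8,-16,50,0,-1.4,0,24,8,-17,50])

```text
t: 9.35
position: [0.5034, -0.2937, 0.117]
tcp_rot: [-0.551, 0.441, -0.443, 0.552]
wrist_force: [0.6, -0.7, 0.8]
gripper_width: 0.0499
```

>>> apply_moves(rows=[0,-1.4,0,23,8,-17,50,0,-1.4,0,23,8,-18,50,0,-1.4,0,22,8,-18,50,0,0,0,0,0,0,50,0,0,0,0,0,0,50,0,0,0,0,0,0,50,0,0,0,0,0,0,50,0,0,0,0,0,0,50])

```text
t: 10.15
position: [0.4696, -0.3693, 0.0915]
tcp_rot: [-0.568, 0.421, -0.421, 0.568]
wrist_force: [0.3, 0.1, -0.5]
gripper_width: 0.0497
```

```bash
python3 look.py 9 .012
```

```text
10.15 [ 469.6 -369.3   91.5] phi -73.1 ydown [ 0.001  0.    -1.   ] w 0.04971097114353883 F [ 0.3  0.1 -0.5]
[('yellow', 472.6, -372.4, 81.7, 20.9, 16.8)]
[('blue', 579.3, -288.2, 77.5, 21.3, -26.1)]
```

View pics/w9.png

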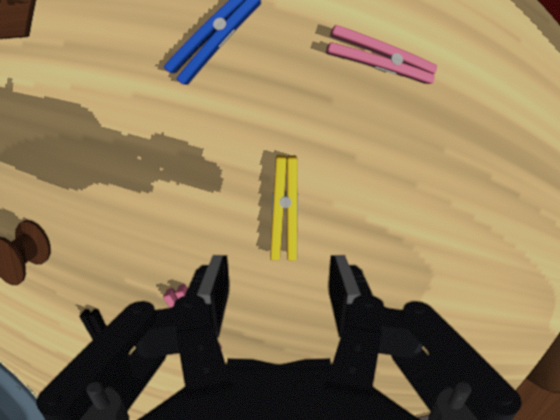

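>>> apply_moves(rows=[0,0,0,4,25,2,50,0,0,0,0,30,0,50,0,0,0,0,24,0,50,0,0,0,0,8,0,50,0,0,0,0,0,0,50,0,0,0,0,0,0,50,0,0,0,0,0,0,50,0,0,0,0,0,0,50])

```text
t: 11.0
position: [0.4723, -0.3746, 0.0057]
tcp_rot: [-0.567, 0.421, -0.423, 0.568]
wrist_force: [-0.2, 0.2, 0.1]
gripper_width: 0.0498
```

>>> apply_moves(rows=[0,0,0,0,0,0,25,0,0,0,0,0,0,10,0,0,0,0,0,0,5,0,0,0,0,0,0,5,0,0,0,0,-10,0,5,0,0,0,0,-30,0,5,0,0,0,0,-40,0,5,0,0,0,0,-20,0,5])

```text
t: 11.8
position: [0.4722, -0.3752, 0.1075]
tcp_rot: [0.567, -0.421, 0.423, -0.567]
wrist_force: [-0.4, -0.9, -0.5]
gripper_width: 0.0169
```

```bash
python3 look.py 10 .1;python3 plan.py "[(540,-220,130,-80,6),(624.5,-22,130,-83.9,7),(624.5,-22,130,-83.9,3)]" 5
```

```text
11.8 [ 472.2 -375.2  107.5] phi -73.3 ydown [ 0.003 -0.002 -1.   ] w 0.016905148367219066 F [-0.4 -0.9 -0.5]
[('yellow', 465.2, -377.5, 93.0, 23.4, 15.5)]
[]
from [ 473.6 -376.6  110.1] t 11.85
0,1.1,0,-22,-3,18,5,0,1.1,0,-22,-3,18,5,0,1.1,0,-23,-3,17,5,0,1.1,0,-23,-3,17,5,0,1.1,0,-23,-3,16,5,0,1.1,0,-23,-3,16,5,0,0.6,0,-26,0,17,5,0,0.6,0,-26,0,17,5
0,0.6,0,-26,0,16,5,0,0.6,0,-26,0,16,5,0,0.6,0,-26,0,16,5,0,0.6,0,-27,0,16,5,0,0.6,0,-27,0,15,5,0,-0,0,0,0,0,5,0,-0,0,0,0,0,5,0,-0,0,0,0,0,5
```

View pics/w10.png

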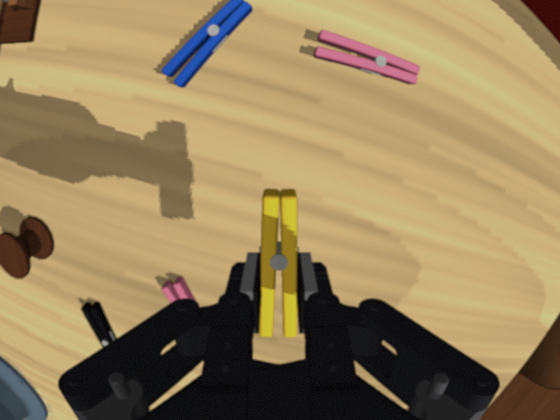

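>>> apply_moves(rows=[0,1.1,0,-22,-3,18,5,0,1.1,0,-22,-3,18,5,0,1.1,0,-23,-3,17,5,0,1.1,0,-23,-3,17,5,0,1.1,0,-23,-3,16,5,0,1.1,0,-23,-3,16,5,0,0.6,0,-26,0,17,5,0,0.6,0,-26,0,17,5])

```text
t: 12.65
position: [0.5618, -0.1588, 0.1221]
tcp_rot: [0.537, -0.46, 0.459, -0.537]
wrist_force: [-0.1, -0.4, -0.1]
gripper_width: 0.0172
```

>>> apply_moves(rows=[0,0.6,0,-26,0,16,5,0,0.6,0,-26,0,16,5,0,0.6,0,-26,0,16,5,0,0.6,0,-27,10,16,5,0,0.6,0,-27,20,15,5,0,0,0,0,20,0,5,0,0,0,0,0,0,5,0,0,0,0,0,0,5])

```text
t: 13.45
position: [0.6215, -0.0197, 0.072]
tcp_rot: [0.526, -0.474, 0.473, -0.524]
wrist_force: [0.1, -0.7, 0.4]
gripper_width: 0.0171
```

>>> apply_moves(rows=[0,0,0,0,0,0,5,0,0,0,0,0,0,5,0,0,0,0,0,0,5,0,0,0,0,0,0,5,0,0,0,0,0,0,5,0,0,0,0,0,0,5,0,0,0,0,0,0,5,0,0,0,0,0,0,5])

```text
t: 14.25
position: [0.6225, -0.0185, 0.0722]
tcp_rot: [0.525, -0.473, 0.473, -0.525]
wrist_force: [-0.0, -0.1, -0.9]
gripper_width: 0.0167
```

```bash
python3 look.py 11 .1
```

```text
14.25 [622.5 -18.5  72.2] phi -84.0 ydown [-0.  0. -1.] w 0.01669114598780328 F [-0.  -0.1 -0.9]
[('yellow', 646.1, -32.5, 87.1, 60.8, 6.1)]
[('blue', 644.4, 28.5, 77.5, 60.0, 6.2)]
```

View pics/w11.png

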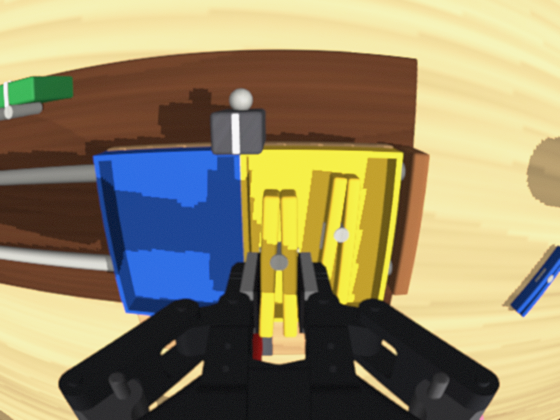

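>>> apply_moves(rows=[0,0,0,2,7,3,5,0,0,0,0,7,0,5,0,0,0,0,0,0,5,0,0,0,0,0,0,5,0,0,0,0,0,0,5,0,0,0,0,0,0,5,0,0,0,0,0,0,5,0,0,0,0,0,0,5])

```text
t: 15.1
position: [0.6258, -0.0202, 0.0585]
tcp_rot: [-0.525, 0.473, -0.473, 0.525]
wrist_force: [0.9, -0.3, -0.8]
gripper_width: 0.017
```

>>> apply_moves(rows=[0,0,0,0,0,0,30,0,0,0,0,0,0,35,0,0,0,0,0,0,35,0,0,0,0,0,0,35,0,0,0,0,-10,0,35,0,0,0,0,-20,0,35,0,0,0,0,-25,0,40,0,0,0,0,-20,0,40])

```text
t: 15.9
position: [0.6262, -0.0206, 0.1353]
tcp_rot: [-0.525, 0.473, -0.474, 0.526]
wrist_force: [0.1, 1.4, 0.9]
gripper_width: 0.0401
```

```bash
python3 look.py 12 .012; python3 plan.py "[(600,-150,140,-100,5),(579,-288,110,-117,6),(579,-288,110,-117,5)]" 50
```

```text
15.9 [626.2 -20.6 135.3] phi -84.1 ydown [ 0.001 -0.    -1.   ] w 0.040100291884672776 F [0.1 1.4 0.9]
[]
[('blue', 581.9, -285.1, 76.9, 27.7, -27.4)]
from [628.7 -21.2 138.8] t 15.95
0,3.2,0,25,0,-8,50,0,3.2,0,25,0,-7,50,0,3.2,0,26,0,-6,50,0,3.2,0,26,0,-4,50,0,3.2,0,26,0,-3,50,0,2.8,0,23,5,1,50,0,2.8,0,23,5,2,50,0,2.8,0,23,5,3,50
0,2.8,0,23,5,4,50,0,2.8,0,23,5,5,50,0,2.8,0,22,5,6,50,0,0,0,0,0,0,50,0,0,0,0,0,0,50,0,0,0,0,0,0,50,0,0,0,0,0,0,50,0,0,0,0,0,0,50
```

View pics/w12.png

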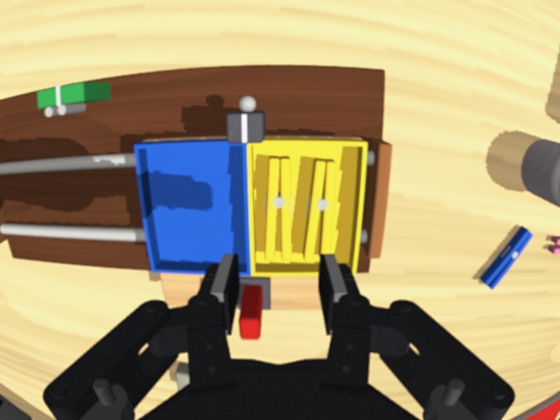

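>>> apply_moves(rows=[0,3.2,0,25,0,-8,50,0,3.2,0,25,0,-7,50,0,3.2,0,26,0,-6,50,0,3.2,0,26,0,-4,50,0,3.2,0,26,0,-3,50,0,2.8,0,23,5,1,50,0,2.8,0,23,5,2,50,0,2.8,0,23,5,3,50])

```text
t: 16.75
position: [0.5846, -0.2206, 0.1174]
tcp_rot: [-0.412, 0.575, -0.575, 0.411]
wrist_force: [-0.1, -0.6, -0.0]
gripper_width: 0.0501
```

>>> apply_moves(rows=[0,2.8,0,23,5,4,50,0,2.8,0,23,5,5,50,0,2.8,0,22,5,6,50,0,0,0,0,0,0,50,0,0,0,0,0,0,50,0,0,0,0,0,0,50,0,0,0,0,0,0,50,0,0,0,0,0,0,50])

```text
t: 17.55
position: [0.5772, -0.2846, 0.1033]
tcp_rot: [-0.371, 0.602, -0.602, 0.371]
wrist_force: [-0.6, -0.3, -0.2]
gripper_width: 0.0497
```

```bash
python3 look.py 13 .012
```

```text
17.55 [ 577.2 -284.6  103.3] phi -116.7 ydown [ 0.     0.001 -1.   ] w 0.04970028304649047 F [-0.6 -0.3 -0.2]
[]
[('blue', 581.2, -287.6, 78.9, 18.4, -25.9)]
```

View pics/w13.png

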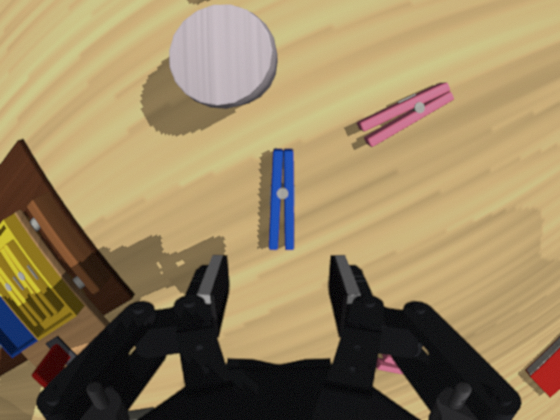

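>>> apply_moves(rows=[0,0,0,1,30,4,50,0,0,0,0,35,0,50,0,0,0,0,25,0,50,0,0,0,0,8,0,50,0,0,0,0,0,0,50,0,0,0,0,0,0,50,0,0,0,0,0,0,50,0,0,0,0,0,0,50])

```text
t: 18.4
position: [0.5807, -0.2893, 0.0069]
tcp_rot: [0.37, -0.602, 0.603, -0.371]
wrist_force: [-0.1, 0.7, -0.3]
gripper_width: 0.05
```

>>> apply_moves(rows=[0,0,0,0,0,0,25,0,0,0,0,0,0,10,0,0,0,0,0,0,5,0,0,0,0,0,0,5,0,0,0,0,-10,0,5,0,0,0,0,-30,0,5,0,0,0,0,-40,0,5,0,0,0,0,-40,0,5])

```text
t: 19.2
position: [0.5789, -0.2882, 0.1262]
tcp_rot: [-0.371, 0.603, -0.602, 0.37]
wrist_force: [0.1, 0.1, -0.4]
gripper_width: 0.0169
```

```bash
python3 look.py 14 .13;python3 plan.py "[(605,-140,135,-100,6),(619.5,42,130,-83.9,7),(619.5,42,75,-83.9,3)]" 5
```

```text
19.2 [ 578.9 -288.2  126.2] phi -116.9 ydown [-0.002  0.001 -1.   ] w 0.016875562027406303 F [ 0.1  0.1 -0.4]
[('yellow', 638.6, -144.0, 71.5, 64.6, 6.4)]
[('blue', 578.7, -288.8, 83.5, 20.2, -29.2)]
from [ 582.9 -291.6  134.2] t 19.25
0,-2.8,0,-24,0,-8,5,0,-2.8,0,-25,0,-7,5,0,-2.8,0,-25,0,-6,5,0,-2.8,0,-25,0,-5,5,0,-2.8,0,-25,0,-3,5,0,-2.8,0,-25,0,-2,5,0,-2.3,0,-26,1,-2,5,0,-2.3,0,-26,1,-1,5
0,-2.3,0,-26,1,0,5,0,-2.3,0,-26,1,1,5,0,-2.3,0,-26,1,2,5,0,-2.3,0,-26,1,3,5,0,-2.3,0,-26,1,4,5,0,-0,0,0,18,0,5,0,-0,0,0,18,0,5,0,-0,0,0,18,0,5
```

View pics/w14.png

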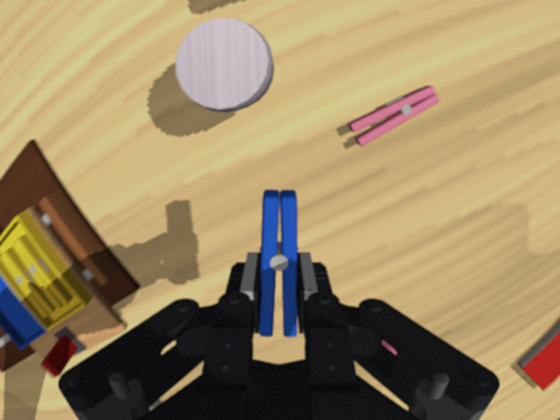

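Blue peg held. On to the blue bin.

>>> apply_moves(rows=[0,-2.8,0,-24,0,-8,5,0,-2.8,0,-25,0,-7,5,0,-2.8,0,-25,0,-6,5,0,-2.8,0,-25,0,-5,5,0,-2.8,0,-25,0,-3,5,0,-2.8,0,-25,0,-2,5,0,-2.3,0,-26,1,-2,5,0,-2.3,0,-26,1,-1,5])

```text
t: 20.05
position: [0.6062, -0.0845, 0.1234]
tcp_rot: [-0.476, 0.523, -0.523, 0.476]
wrist_force: [0.7, 0.6, -0.2]
gripper_width: 0.0172
```

>>> apply_moves(rows=[0,-2.3,0,-26,1,0,5,0,-2.3,0,-26,1,1,5,0,-2.3,0,-26,1,2,5,0,-2.3,0,-26,1,3,5,0,-2.3,0,-26,1,4,5,0,0,0,0,18,0,5,0,0,0,0,18,0,5,0,0,0,0,18,0,5])

```text
t: 20.85
position: [0.6173, 0.0427, 0.0627]
tcp_rot: [0.526, -0.473, 0.473, -0.525]
wrist_force: [-0.5, -1.0, 0.1]
gripper_width: 0.0169
```

>>> apply_moves(rows=[0,0,0,0,0,0,5,0,0,0,0,0,0,5,0,0,0,0,0,0,5,0,0,0,0,0,0,5,0,0,0,0,0,0,5,0,0,0,0,0,0,5,0,0,0,0,0,0,5,0,0,0,0,0,0,5])

```text
t: 21.65
position: [0.6182, 0.0446, 0.0644]
tcp_rot: [-0.526, 0.473, -0.473, 0.526]
wrist_force: [0.3, -0.6, 0.1]
gripper_width: 0.017
```

```bash
python3 look.py 15 .1
```

```text
21.65 [618.2  44.6  64.4] phi -83.9 ydown [ 0.  0. -1.] w 0.017025873509646832 F [ 0.3 -0.6  0.1]
[('yellow', 650.6, -12.7, 76.7, 59.2, 5.9)]
[('blue', 643.7, 46.6, 77.6, 58.7, 5.9)]
```

View pics/w15.png

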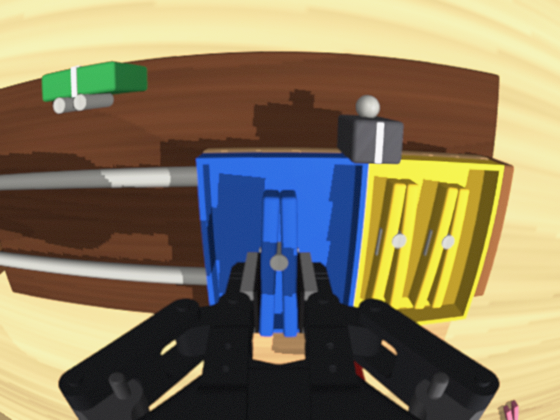

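>>> apply_moves(rows=[0,0,0,2,8,2,5,0,0,0,0,7,0,5,0,0,0,0,2,0,5,0,0,0,0,0,0,5,0,0,0,0,0,0,5,0,0,0,0,0,0,25,0,0,0,0,0,0,30,0,0,0,0,0,0,30])

```text
t: 22.5
position: [0.6206, 0.0428, 0.0475]
tcp_rot: [-0.526, 0.473, -0.473, 0.526]
wrist_force: [0.2, 0.3, 0.0]
gripper_width: 0.0298
```

>>> apply_moves(rows=[0,0,0,0,0,0,30,0,0,0,0,-10,0,30,0,0,0,0,-25,0,30,0,0,0,0,-30,0,35,0,0,0,0,-25,0,40,0,0,0,0,0,0,45,0,0,0,0,0,0,45,0,0,0,0,0,0,45])

```text
t: 23.3
position: [0.6195, 0.043, 0.1365]
tcp_rot: [0.526, -0.473, 0.472, -0.525]
wrist_force: [-0.4, 0.2, -0.0]
gripper_width: 0.0448
```

```bash
python3 look.py 16 .1
```

```text
23.3 [619.5  43.  136.5] phi -83.9 ydown [-0.002  0.    -1.   ] w 0.0447884319542152 F [-0.4  0.2 -0. ]
[('yellow', 643.8, -22.5, 86.5, 67.8, 5.9)]
[('blue', 637.2, 45.5, 84.8, 66.6, 6.0)]
```

View pics/w16.png

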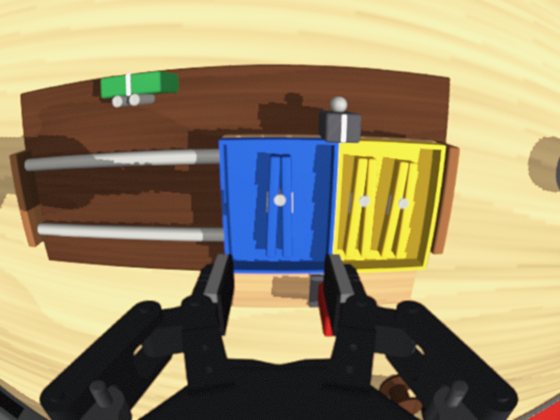

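```bash
python3 plan.py "[(542,-6,140,-83.9,4),(542,-6,140,-83.9,4)]" 50
python3 - <<'E'
from h import *
s=sensors.observe();im=cv2.imread('pics/w16.png')
f=lambda x,y,z:np.round(onz('wrist',x,y,z,s)*1000,1)
print('ptr',f(344,126,.069),'YFR',f(443,145,.055),'BFL',f(220,140,.055),'notch',f(128,83,.056),'ball?',f(339,104,.06))
cv2.imwrite('pics/w16c.png',cv2.resize(im[60:150,90:370],None,fx=2.8,fy=2.8,interpolation=cv2.INTER_CUBIC))
E
```

```text
from [619.3  43.  136.1] t 23.35
0,-0,0,10,-1,-21,50,0,-0,0,10,-1,-21,50,0,-0,0,10,-1,-21,50,0,-0,0,10,-1,-21,50,0,0,0,0,0,0,50,0,0,0,0,0,0,50,0,0,0,0,0,0,50,0,0,0,0,0,0,50
ptr [688.    7.7  69. ] YFR [685.3 -74.5  55. ] BFL [668.   89.3  55. ] notch [705.6 161.   56. ] ball? [701.8  11.3  60. ]
```

View pics/w16c.png

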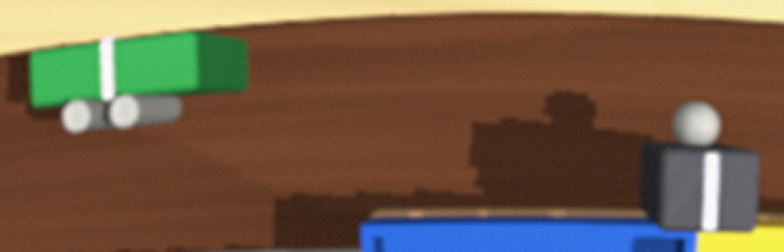

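>>> apply_moves(rows=[0,0,0,10,0,-21,50,0,0,0,10,0,-21,50,0,0,0,10,0,-21,50,0,0,0,10,0,-20,50,0,0,0,0,0,0,50,0,0,0,0,0,0,50,0,0,0,0,0,0,50,0,0,0,0,0,0,50])

```text
t: 24.15
position: [0.543, -0.0049, 0.1372]
tcp_rot: [0.526, -0.472, 0.473, -0.526]
wrist_force: [-0.7, -0.2, 0.2]
gripper_width: 0.0494
```

```bash
python3 look.py 17 .1
python3 - <<'E'
from h import *
s=sensors.observe();im=cv2.imread('pics/w17.png')
for b in blobs(im,'red',60):
    P=b[:,0].astype(float);print(cv2.boundingRect(b))
    top=np.array([onz('wrist',x,y,.091,s)[:2]*1000 for x,y in P]);print(top.min(0),top.max(0))
E
```

```text
24.15 [543.   -4.9 137.2] phi -83.8 ydown [ 0.001 -0.001 -1.   ] w 0.04940206122393739 F [-0.7 -0.2  0.2]
[('yellow', 628.1, -32.0, 85.8, 67.7, 6.0)]
[('blue', 621.1, 35.9, 85.0, 66.8, 6.2)]
(513, 385, 47, 35)
[ 235.70809329 -503.88116102] [ 332.16393032 -361.13858655]
(271, 193, 24, 50)
[535.29741252 -14.66479018] [568.8689049    1.00285653]
```

View pics/w17.png

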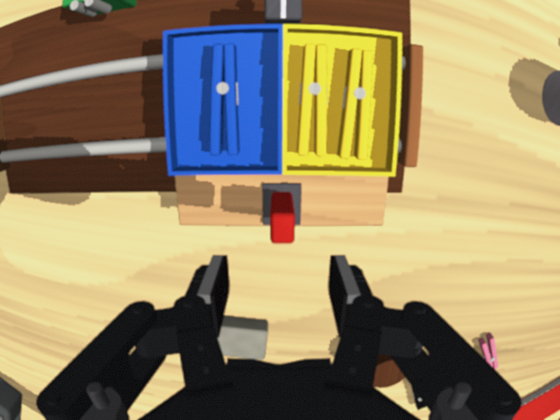

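>>> apply_moves(rows=[0,0,0,2,15,2,50,0,0,0,0,25,0,50,0,0,0,0,22,0,50,0,0,0,0,11,0,50,0,0,0,0,0,0,50,0,0,0,0,0,0,50,0,0,0,0,0,0,50,0,0,0,0,0,0,50])

```text
t: 25.0
position: [0.5453, -0.0076, 0.0653]
tcp_rot: [-0.525, 0.472, -0.473, 0.526]
wrist_force: [0.3, 0.0, -0.5]
gripper_width: 0.05
```

```bash
python3 look.py 18 .1
```

```text
25.0 [545.3  -7.6  65.3] phi -83.9 ydown [ 0.002  0.    -1.   ] w 0.05001398599869408 F [ 0.3  0.  -0.5]
[('yellow', 628.6, -28.6, 76.1, 59.5, 6.1)]
[('blue', 622.5, 31.3, 75.1, 58.9, 6.0)]
```

View pics/w18.png

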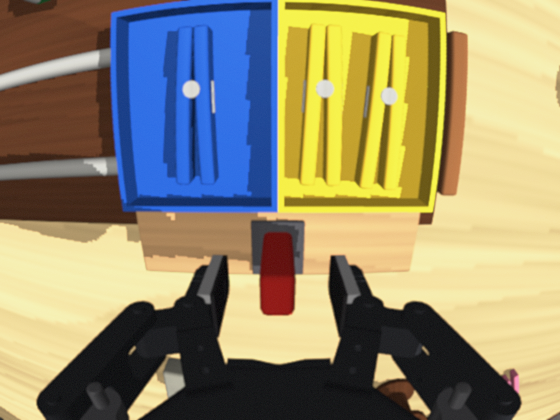

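>>> apply_moves(rows=[0,0,0,0,0,0,30,0,0,0,0,0,0,15,0,0,0,0,0,0,5,0,0,0,0,0,0,5,0,0,0,0,0,0,5,0,0,0,0,0,0,5,0,0,0,0,0,0,5,0,0,0,0,0,0,5], force=60)

```text
t: 25.85
position: [0.5445, -0.0077, 0.0647]
tcp_rot: [-0.526, 0.473, -0.473, 0.526]
wrist_force: [-0.9, -0.3, 4.4]
gripper_width: 0.015
```

```bash
python3 look.py 19 .1
```

```text
25.85 [544.5  -7.7  64.7] phi -84.0 ydown [ 0.  0. -1.] w 0.01504709739208448 F [-0.9 -0.3  4.4]
[('yellow', 628.6, -28.9, 75.9, 59.3, 6.1)]
[('blue', 622.4, 30.8, 74.7, 58.8, 6.0)]
```

View pics/w19.png

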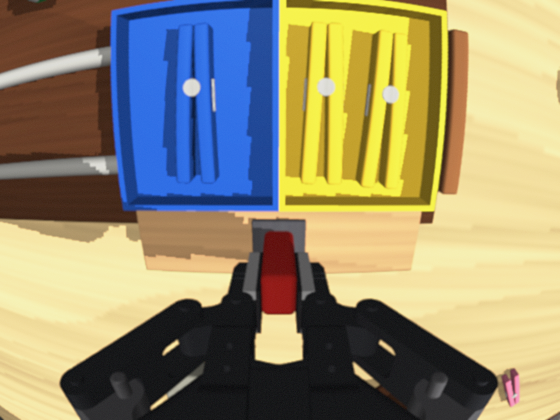

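>>> apply_moves(rows=[0,0,0,-3,0,0,5,0,0,0,-6,0,0,5,0,0,0,-9,0,0,5,0,0,0,-10,0,0,5,0,0,0,-10,0,0,5,0,0,0,-10,0,0,5,0,0,0,-10,0,0,5,0,0,0,-10,0,0,5])

```text
t: 26.7
position: [0.5374, 0.0606, 0.0647]
tcp_rot: [-0.526, 0.473, -0.473, 0.526]
wrist_force: [-0.5, -1.5, 6.6]
gripper_width: 0.0148
```

>>> apply_moves(rows=[0,0,0,-10,0,0,5,0,0,0,-10,0,0,5,0,0,0,-9,0,0,5,0,0,0,-7,0,0,5,0,0,0,-5,0,0,5,0,0,0,-4,0,0,5,0,0,0,-2,0,0,5,0,0,0,0,0,0,5])

```text
t: 27.5
position: [0.5324, 0.1084, 0.0647]
tcp_rot: [-0.526, 0.473, -0.472, 0.526]
wrist_force: [-0.6, 0.3, 6.5]
gripper_width: 0.0148
```

>>> apply_moves(rows=[0,0,0,-1,0,0,5,0,0,0,0,0,0,5,0,0,0,0,0,0,5,0,0,0,0,0,0,5,0,0,0,0,0,0,5,0,0,0,0,0,0,5,0,0,0,0,0,0,5,0,0,0,0,0,0,5])

```text
t: 28.3
position: [0.5323, 0.1089, 0.0647]
tcp_rot: [-0.525, 0.473, -0.473, 0.526]
wrist_force: [-1.7, -0.1, 7.2]
gripper_width: 0.0151
```

```bash
python3 look.py 20 .1
python3 - <<'E'
from h import *
for n in('top','side'):
    im=capture(n);cv2.imwrite(f'pics/{n}20.png',im)
    a=(100,160,120,260) if n=='top' else (95,170,240,360)
    cv2.imwrite(f'pics/{n}20c.png',cv2.resize(im[a[0]:a[1],a[2]:a[3]],None,fx=5,fy=5,interpolation=cv2.INTER_CUBIC))
E
```

```text
28.3 [532.3 108.9  64.7] phi -83.9 ydown [ 0.001  0.001 -1.   ] w 0.015141993812855772 F [-1.7 -0.1  7.2]
[('yellow', 616.4, 87.8, 75.8, 59.3, 6.1)]
[('blue', 610.3, 147.5, 74.8, 58.7, 6.1)]
```

View pics/w20.png

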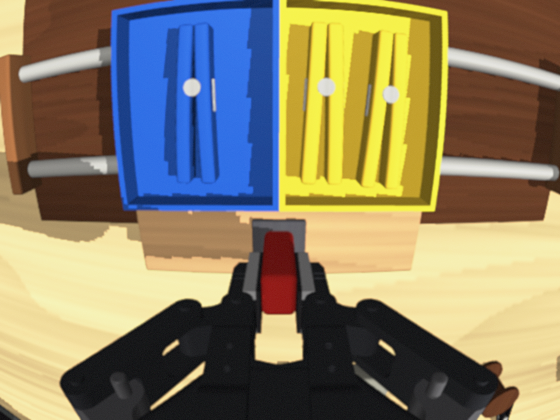

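View pics/top20c.png

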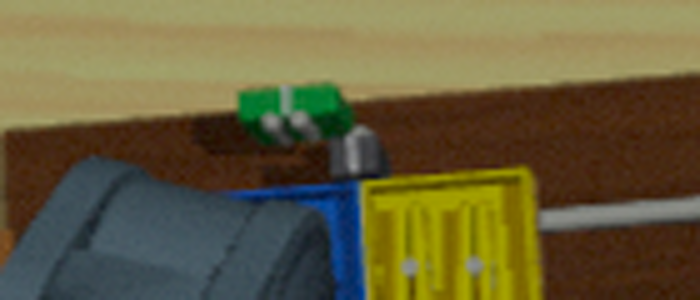

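View pics/side20c.png

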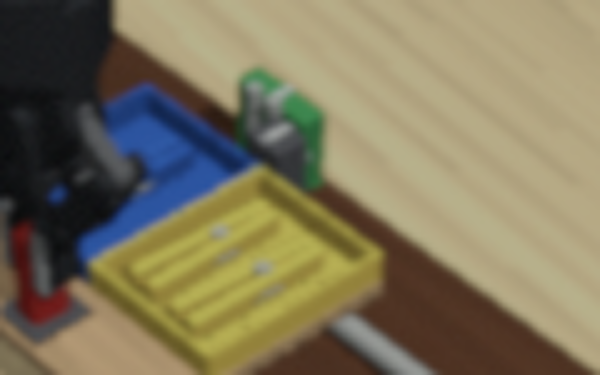

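```bash
cat > gap.py <<'E'
from h import *
ey=np.array([-np.sin(np.radians(6)),np.cos(np.radians(6))])
def gap(n,p,q):
    a=onz(n,*p,.069)[:2];b=onz(n,*q,.056)[:2];print(n,a*1000,b*1000,'remaining',(b-a)@ey*1000)
E
python3 - <<'E'
from gap import *
t=lambda x,y:(x/5+120-.4,y/5+100-.4)
s=lambda x,y:(x/5+240-.4,y/5+95-.4)
gap('top',t(360,130),t(287,97)); gap('side',s(283,131),s(280,95))
for n,a in(('top',(100,160,170,210)),('side',(105,140,280,310))):
    im=cv2.imread(f'pics/{n}20.png')[a[0]:a[1],a[2]:a[3]]
    cv2.imwrite(f'pics/{n}20d.png',cv2.resize(im,None,fx=10,fy=10,interpolation=cv2.INTER_CUBIC))
E
```

```text
top [688.39674851 122.51139416] [708.49428553 162.56214982] remaining 37.73058877546687
side [676.77649972 124.03881379] [702.11461109 160.68825887] remaining 33.8001217349751
```

View pics/top20d.png

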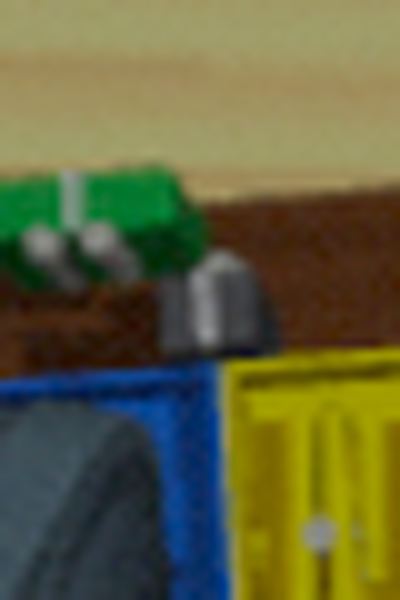

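View pics/side20d.png

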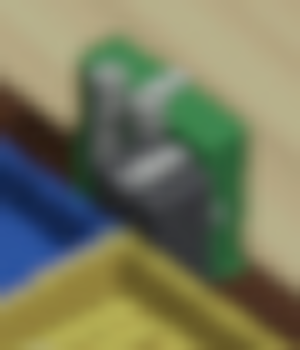

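Run:
```python
from gap import *
gap('top',(190.2,130.0),(176.8,119.4)); gap('side',(294.8,121.4),(295.6,113.8))
```

```text
top [677.20144232 125.48755119] [707.45608501 163.01458677] remaining 34.15898724730032
side [672.7160518  124.12606102] [701.64748338 160.0483218 ] remaining 32.7013167941371
```

>>> apply_moves(rows=[0,0,0,-3,0,0,5,0,0,0,-5,0,0,5,0,0,0,-5,0,0,5,0,0,0,-4,0,0,5,0,0,0,-3,0,0,5,0,0,0,-2,0,0,5,0,0,0,0,0,0,5,0,0,0,0,0,0,5])

```text
t: 29.25
position: [0.5302, 0.1296, 0.0647]
tcp_rot: [-0.526, 0.473, -0.473, 0.526]
wrist_force: [-1.3, -1.3, 6.1]
gripper_width: 0.0144
```

>>> apply_moves(rows=[0,0,0,-1,0,0,5,0,0,0,0,0,0,5,0,0,0,-1,0,0,5,0,0,0,0,0,0,5,0,0,0,0,0,0,5,0,0,0,0,0,0,5,0,0,0,0,0,0,5,0,0,0,0,0,0,5])

```text
t: 30.05
position: [0.5302, 0.1298, 0.0647]
tcp_rot: [0.526, -0.472, 0.474, -0.525]
wrist_force: [-0.1, -4.7, 5.9]
gripper_width: 0.0151
```

>>> apply_moves(rows=[0,0,0,-1,0,0,5,0,0,0,0,0,0,5,0,0,0,0,0,0,5,0,0,0,-1,0,0,5,0,0,0,0,0,0,5,0,0,0,0,0,0,5,0,0,0,0,0,0,5,0,0,0,0,0,0,5])

```text
t: 30.85
position: [0.5301, 0.13, 0.0647]
tcp_rot: [0.526, -0.472, 0.475, -0.525]
wrist_force: [1.1, -7.1, 4.7]
gripper_width: 0.0148
```

>>> apply_moves(rows=[0,0,0,-1,0,0,5,0,0,0,0,0,0,5,0,0,0,0,0,0,5,0,0,0,-1,0,0,5,0,0,0,0,0,0,5,0,0,0,0,0,0,5,0,0,0,0,0,0,5,0,0,0,0,0,0,5])

```text
t: 31.65
position: [0.5301, 0.1304, 0.0647]
tcp_rot: [0.526, -0.472, 0.476, -0.524]
wrist_force: [1.5, -8.5, 5.7]
gripper_width: 0.0151
```

>>> apply_moves(rows=[0,0,0,-1,0,0,5,0,0,0,0,0,0,5,0,0,0,0,0,0,5,0,0,0,0,0,0,5,0,0,0,0,0,0,5,0,0,0,0,0,0,5,0,0,0,0,0,0,5,0,0,0,0,0,0,5])

```text
t: 32.45
position: [0.5301, 0.1305, 0.0647]
tcp_rot: [0.526, -0.471, 0.476, -0.524]
wrist_force: [1.1, -10.6, 5.3]
gripper_width: 0.0152
```

>>> apply_moves(rows=[0,0,0,-1,0,0,5,0,0,0,0,0,0,5,0,0,0,0,0,0,5,0,0,0,0,0,0,5,0,0,0,0,0,0,5,0,0,0,0,0,0,5,0,0,0,0,0,0,5,0,0,0,0,0,0,5])

```text
t: 33.25
position: [0.5301, 0.1306, 0.0647]
tcp_rot: [0.526, -0.471, 0.477, -0.523]
wrist_force: [1.4, -12.9, 3.7]
gripper_width: 0.0148
```

>>> apply_moves(rows=[0,0,0,-1,0,0,5,0,0,0,0,0,0,5,0,0,0,0,0,0,5,0,0,0,0,0,0,5,0,0,0,0,0,0,5,0,0,0,0,0,0,5,0,0,0,0,0,0,5,0,0,0,0,0,0,5])

```text
t: 34.05
position: [0.5301, 0.1306, 0.0647]
tcp_rot: [0.526, -0.471, 0.477, -0.523]
wrist_force: [2.0, -12.4, 4.2]
gripper_width: 0.0147
```

Run:
```python
from h import *
s=sensors.observe();print(s['t'],s['position'],s['wrist_force'],s['joint_pos'].round(3))
for n,a in(('top',(100,150,160,220)),('side',(90,150,260,330))):
    im=capture(n);cv2.imwrite(f'pics/{n}21.png',im)
    im=im[a[0]:a[1],a[2]:a[3]]
    cv2.imwrite(f'pics/{n}21d.png',cv2.resize(im,None,fx=10,fy=10,interpolation=cv2.INTER_CUBIC))
```

```text
34.05 [0.53007223 0.1306068  0.06473311] [  2.01153722 -12.38170221   4.24474344] [-1.043  0.565  0.885  2.004 -0.574  0.842 -1.305]
```

View pics/top21d.png

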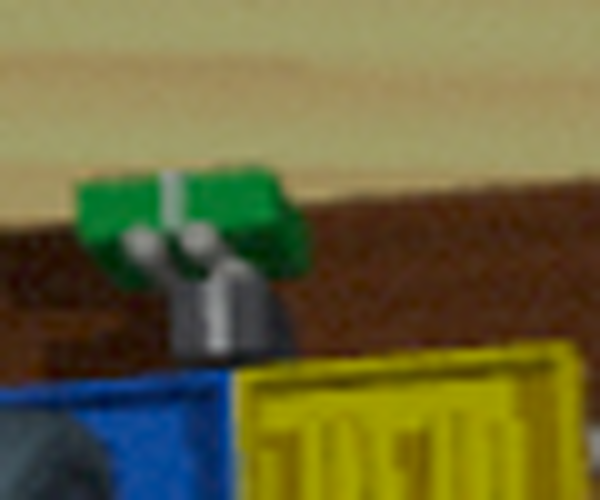

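View pics/side21d.png

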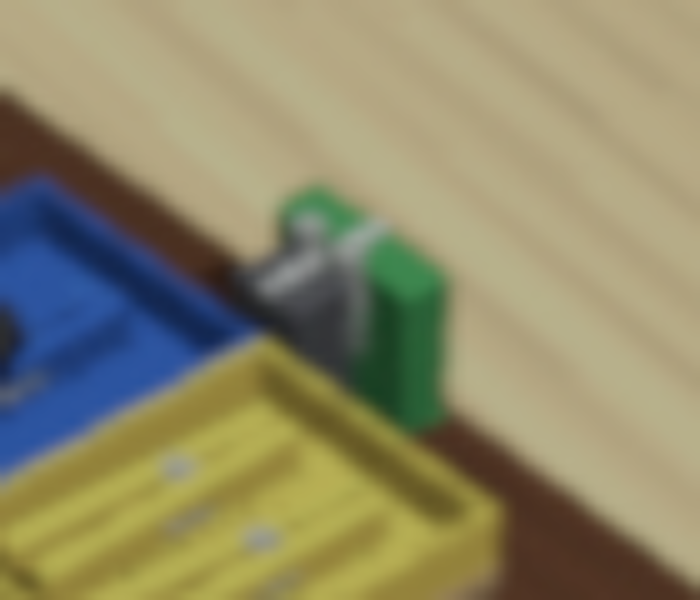

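View pics/side21.png

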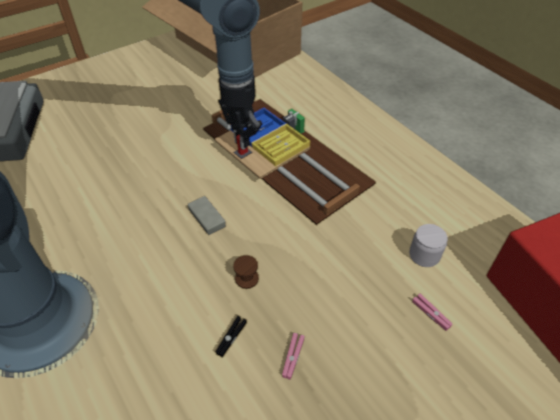

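>>> apply_moves(rows=[0,0,0,-1,0,0,5,0,0,0,0,0,0,5,0,0,0,0,0,0,5,0,0,0,0,0,0,5,0,0,0,0,0,0,5,0,0,0,0,0,0,5,0,0,0,0,0,0,5,0,0,0,0,0,0,5])

```text
t: 34.95
position: [0.5301, 0.1307, 0.0647]
tcp_rot: [0.526, -0.471, 0.478, -0.523]
wrist_force: [2.3, -13.6, 2.9]
gripper_width: 0.0151
```

>>> apply_moves(rows=[0,0,0,-1,0,0,5,0,0,0,0,0,0,5,0,0,0,0,0,0,5,0,0,0,0,0,0,5,0,0,0,0,0,0,5,0,0,0,0,0,0,5,0,0,0,0,0,0,5,0,0,0,0,0,0,5])

```text
t: 35.75
position: [0.5301, 0.1307, 0.0647]
tcp_rot: [0.526, -0.471, 0.478, -0.522]
wrist_force: [3.1, -15.0, 4.6]
gripper_width: 0.0144
```

>>> apply_moves(rows=[0,0,0,-1,0,0,5,0,0,0,0,0,0,5,0,0,0,0,0,0,5,0,0,0,0,0,0,5,0,0,0,0,0,0,5,0,0,0,0,0,0,5,0,0,0,0,0,0,5,0,0,0,0,0,0,5])

```text
t: 36.55
position: [0.53, 0.1308, 0.0647]
tcp_rot: [0.527, -0.47, 0.479, -0.522]
wrist_force: [2.5, -16.4, 3.4]
gripper_width: 0.0149
```

>>> apply_moves(rows=[0,0,0,-1,0,0,5,0,0,0,0,0,0,5,0,0,0,0,0,0,5,0,0,0,0,0,0,5,0,0,0,0,0,0,5,0,0,0,0,0,0,5,0,0,0,0,0,0,5,0,0,0,0,0,0,5])

```text
t: 37.35
position: [0.5287, 0.1431, 0.0647]
tcp_rot: [-0.525, 0.473, -0.473, 0.526]
wrist_force: [-0.4, -0.8, 6.1]
gripper_width: 0.015
```

```bash
python3 look.py 22 .1
python3 - <<'E'
from gap import *
gap('top',(181.2,131.0),(176.9,119.6)); 
gap('side',(289.0,117.2),(295.6,114.0))
E
```

```text
37.35 [528.7 143.1  64.7] phi -83.9 ydown [ 0.001  0.    -1.   ] w 0.014962196728212139 F [-0.4 -0.8  6.1]
[('yellow', 612.8, 122.1, 75.8, 59.2, 6.1)]
[('blue', 606.7, 181.7, 74.8, 58.7, 6.1)]
top [674.25821145 147.53408583] [706.94649277 162.74095287] remaining 11.70670642258058
side [670.72231251 145.02892337] [701.18075843 159.4089365 ] remaining 11.11746336090045
```

View pics/w22.png

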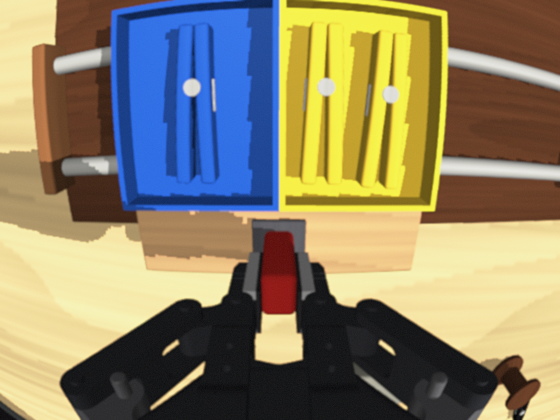

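Run:
```python
from h import *
for n,a in(('top',(100,150,150,210)),('side',(90,150,260,330))):
    im=capture(n);cv2.imwrite(f'pics/{n}23.png',im)
    im=im[a[0]:a[1],a[2]:a[3]]
    cv2.imwrite(f'pics/{n}23d.png',cv2.resize(im,None,fx=10,fy=10,interpolation=cv2.INTER_CUBIC))
s=sensors.observe();print(s['t'],s['position'],s['wrist_force'])
```

```text
37.5 [0.52874437 0.14314776 0.06469672] [-0.3104267  -0.50992166  6.57683456]
```

View pics/top23d.png

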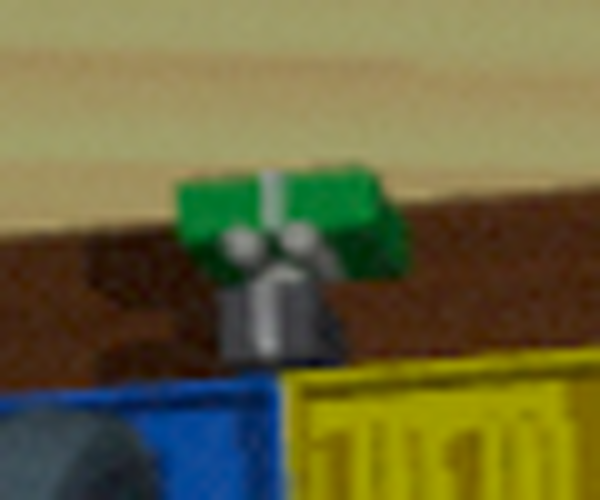

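View pics/side23d.png

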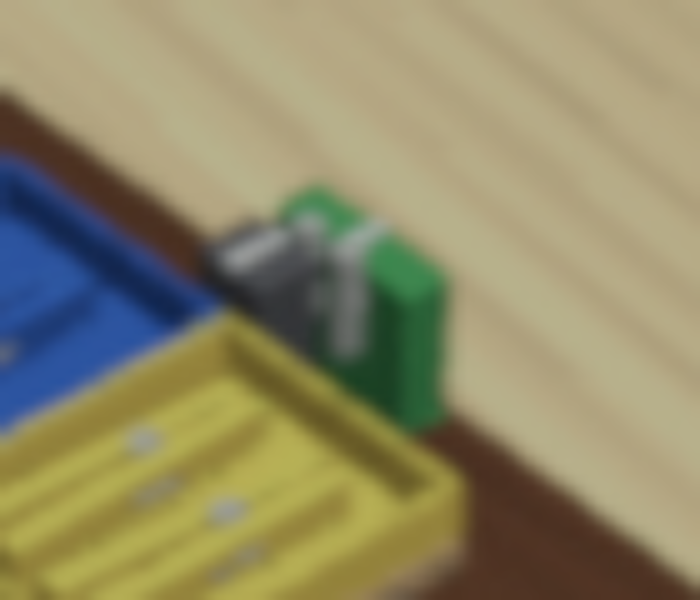

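View pics/top23.png

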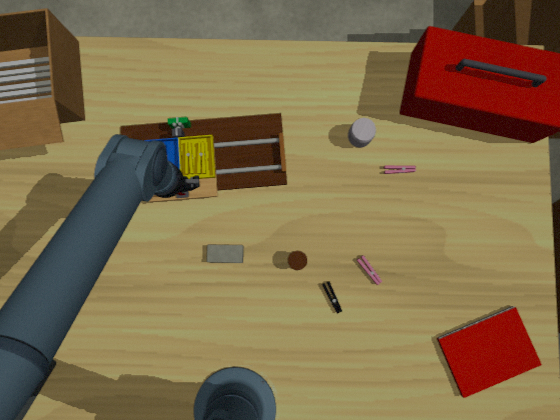

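Run:
```python
from gap import *
gap('top',(176.2,131.2),(176.8,119.5)); 
gap('side',(285.0,114.6),(295.6,113.7))
from station import ticket
s=sensors.observe();print(s['t'],s['position'],s['wrist_force'],s['gripper_width'])
ticket.finish_job()
```

```text
top [673.52143335 159.81832199] [707.19892576 163.00272361] remaining -0.3532993931760269
side [668.66112901 158.72726018] [701.88099686 160.36822132] remaining -1.8404499560832033
37.5 [0.52874437 0.14314776 0.06469672] [-0.3104267  -0.50992166  6.57683456] 0.014517584614559506
the job is handed in; nothing more can be done
```

I sorted all three pegs: both yellow pegs lie flat in the yellow bin and the blue peg lies flat in the blue bin. I then gripped the carriage by its red grip, slid it into the notch and handed the job in at 37.5 s, still gripping.

**Last checks**
- **Click:** The push built up to about 16 N. The carriage then jumped 12.3 mm and the force along the rail fell to under 1 N. The top picture shows the ball seated between the two pins.
- **White marks:** The top view puts them 0.4 mm out of line. The side view says 1.8 mm, which I put down to calibration error and reading the pixels by hand.
- **Grip:** The fingers are shut at 14.5 mm on the 16 mm grip. About 6.6 N of upward force remains on the wrist.
- **Bystanders:** In the final top view the whetstone, tin and spool appear where they started.

**Disagreements during the job**
- **Position reading too early:** On the first peg I read the tool position before the arm had settled. The gripper or peg then touched the yellow bin's wall with about 13 N. I lifted, shifted over and placed the peg cleanly; the carriage did not visibly move.
- **Bump force:** The push needed was a little above the stated 7 to 14 N.

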